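# Sort the butterfly halves and start the cure timer

## Robot

A 7-joint arm with a two-finger parallel gripper is mounted at the origin on the work surface; the furniture and walls round the work are solid. World frame = base frame: x ahead of the robot, y to its left, z up, the work surface at z = 0. Lengths are in m, angles in rad, forces in N, time in s.
With the tool pointing down it reaches from about 0.4 to 0.925 m from the base axis. Payload 4.1 kg.
Tool frame: the origin (TCP) lies at the very end of the fingers, on their centre line; the grasp point (between the pads) lies 19 mm behind it (bot.grip_point_offset is the distance from the TCP to the grasp point, in m); z points along the fingers, y is the direction in which the jaws open and shut (so a half turn about z gives the same grasp; the last joint's range is limited). The gripper opens to 85 mm and grips with 20 to 120 N. Pads are 22 mm wide; open, the fingers measure 114 mm over their backs; the gripper's body (76 mm by 85 mm) begins 54 mm behind the grasp point. The pads swing forward as they close: fully open they stand 13 mm farther back than shut.
Start: joints at [-1.347, 0.398, 0.045, 1.537, -0.019, 1.207, -0.051], TCP at [0.206, 0.616, 0.231] pointing down, gripper open.
Joint ranges: [-2.82, 2.82], [-0.49, 2.23], [-1.37, 1.46], [0, 2.46], [-1.36, 4.5], [0.23, 2], [-2.94, 2.94]. Speed limits (rad/s): [2.57, 2.57, 3.14, 3.14, 3.14, 3.14, 3.14].

## Interface

Orientations are given as a unit quaternion [x, y, z, w].
In Python, from station import bot gives the robot as it stands.
- The arm moves only by the tool step_arm, never from a script. Its argument "moves" is a list of rows, each a list of 3 entries, a list of its own where there are three numbers: the shift along the tool's x, y, z in mm, then the turn, a rotation vector about the tool's x, y, z in rad, then the finger opening in mm, from 0 to 85.4. In form: [[[x, y, z], [ax, ay, az], grip], ...]. A call has 1 to 8 rows; each row shifts and turns the commanded pose from where the row before left it, along the tool's axes as they then stand; what a row does not reach is not made up. A row lasts 1/8 s, in which the tool goes at most 62.5 mm and 10.7 degrees, less where a joint would pass 70% of its speed; a pose out of reach is approached as far as the arm can. A call with a gripper value outside its range is refused whole. The fingers move at their own pace and stop on an object; "squeeze" is the grip in N (left out, the last holds). Time passes only in rows, so rows that do not move let the fingers close. It gives the time, the measured TCP pose, the force and the opening at its end, in the units of the state.
- bot.get_obs(): the state, without advancing time (a new reading comes with each control period).
- bot.grab_frame(name): name is "side" or "top"; returns the picture (384x512x3 uint8, red, green, blue); there is no depth.
- bot.camera_model(name): a dict with "mtx" (3x3 intrinsics, pixels), "R" (3x3) and "t" (3): a world point X has camera coordinates R X + t. Camera axes: x right, y down, z forward; pixel columns grow to the right and rows downward; lengths in m; the calibration is good to about 2 mm. A picture is of the moment at which its call begins. camera_model takes no time and is no camera call.
- bot.sign_off(): hands the job in, once; it reports no verdict.
The state is a dict: "time_s": time; "joints": joint angles; "qvel": joint speeds; "joint_efforts": joint torques, N m; "position": TCP position; "tcp_rot": TCP orientation; "wrist_force": force on the tool from outside, world axes, zero at the start; "ft_torque": the same for the moment, N m; "width": finger opening in m.
Only numpy, scipy, OpenCV 4.12 (cv2) and the standard library are available. Lean on these libraries where they do the work, as an engineer would, in place of code of your own. Each camera call takes 0.05 s, during which the arm holds its last target.

## Task

Lay the left and the right butterfly half, face up and flat, each in the white tray that has its own silhouette printed on the floor; set them down, do not drop them. Only when both are in, slide the timer's orange dust cover fully aside, press the green button all the way down, and then slide the cover fully shut again. Leave the glass dish, the white jar and the blue spool where they stand.

Things in the scene. Friction and masses are not known exactly. Their poses are not given: they have to be found in the camera images.
- wing_left_grip (a point): Centre of the brass bar of the left butterfly half, half-way up (10 mm over the underside). Bar 52 mm long, 14 wide, 20 high: grip it across the 14 mm. +x along the bar to the head, z up. Lobes 7 mm thick spread up to 38 mm from the bar's centre line on its +y side (left, seen from above with the head pointing away); over them keep the fingertips more than 7 mm above the underside.
- wing_right_grip (a point): Centre of the brass bar of the right butterfly half, half-way up (10 mm over the underside). Bar 52 mm long, 14 wide, 20 high: grip it across the 14 mm. +x along the bar to the head, z up. Lobes 7 mm thick spread up to 38 mm from the bar's centre line on its -y side (right, seen from above with the head pointing away); over them keep the fingertips more than 7 mm above the underside.
- wing_left: The left half of a cast butterfly, lying face up, about 40 g: straight brass bar (half-body) with a small ball head at one end (adds 7 mm) and dark rings at the tail; from its left side spread two lobes, a large blue one with yellow dots at the head end, a small red one with a yellow dot at the tail. Origin under the bar's centre, at the underside; axes as for the grip point.
- wing_right: The right half of a cast butterfly, lying face up, about 40 g: straight brass bar (half-body) with a small ball head at one end (adds 7 mm) and dark rings at the tail; from its right side spread two lobes, a large blue one with yellow dots at the head end, a small red one with a yellow dot at the tail. Origin under the bar's centre, at the underside; axes as for the grip point.
- tray_left_floor (a point): White square open tray for the left half, fixed, 112 mm outside, 104 mm inside, walls 16 mm high; a full-size grey silhouette of the left half (large lobe dark, small lobe paler) is printed on the floor. The point is the centre of the inner floor, 4 mm above the table; z up, x and y along the sides, +x toward the printed head. The half may lie in it any way round, wherever it lies flat.
- tray_right_floor (a point): White square open tray for the right half, fixed, 112 mm outside, 104 mm inside, walls 16 mm high; a full-size grey silhouette of the right half (large lobe dark, small lobe paler) is printed on the floor. The point is the centre of the inner floor, 4 mm above the table; z up, x and y along the sides, +x toward the printed head. The half may lie in it any way round, wherever it lies flat.
- timer_cover (a joint): Sliding dust cover of the grey timer box, m: 0 shut over the button, 0.056 fully open; opens along +x of cover_fin, away from the robot; about 1.2 N friction, stays where left. Orange plate 56 mm long (along the slide) x 63 mm, top 46 mm above the table. The box is fixed, 124 x 76 mm, 30 mm high, with rails along its long sides up to 46 mm above the table.
- cover_fin (a point): Centre of the top edge of the black upright fin in the middle of the cover, 70 mm above the table. The fin is 12 mm thick along the slide, 30 mm across it and stands 24 mm above the orange plate. Moves with the cover; +x is the direction in which the cover opens, z up.
- timer_button (a joint): Green spring push button; travel in m: 0 up, 0.006 fully down (about 5 N); springs back. Bare only when the cover is open.
- button_top (a point): Centre of the top of the round green button (28 mm across), 39 mm above the table when up; on the deck of the timer box, straight under the middle of the shut cover. Press it straight down.
- glass_dish: Eight-sided clear glass dish, 67 mm across, 18 mm high; origin at the centre of its underside. Bystander.
- cream_jar: Low round white jar, 45 mm across, 17 mm high; origin at the centre of its underside. Bystander.
- spool_blue: Standing spool of blue thread with white ends, 51 mm across, 60 mm high; origin at the centre of its underside. Bystander.
Things that resemble listed ones, but are neither listed nor needed, are in the scene too. Leave any pink or purple look-alike of the wing_right alone.

How it is judged:
On the way, in this order (a step that is already met when the one before it is completed fails the run):
1. both halves lie flat and face up in their own trays, let go (x of wing_left_grip in the frame of tray_left_floor between -0.048 and 0.048 m and y of wing_left_grip in the frame of tray_left_floor between -0.048 and 0.048 m and z of wing_left_grip in the frame of tray_left_floor below 0.014 m and angle between each of wing_left_grip, wing_right_grip's own z axis and vertical below 0.12 rad and contact force between the fingers and wing_left below 0.1 N and linear speed of each of wing_left, wing_right below 0.03 m/s and x of wing_right_grip in the frame of tray_right_floor between -0.048 and 0.048 m and y of wing_right_grip in the frame of tray_right_floor between -0.048 and 0.048 m and z of wing_right_grip in the frame of tray_right_floor below 0.014 m and contact force between the fingers and wing_right below 0.1 N), for 0.2 s.
2. the dust cover is slid aside (open 45 mm or more) (value of joint timer_cover above 0.045 m), for 0.1 s.
3. the button is pressed down (4.5 mm or more) with the cover aside (value of joint timer_button above 0.0045 m and value of joint timer_cover above 0.04 m), for 0.05 s.
At the end, for the whole second after the job is handed in: Each half lies at rest, flat (within 7 degrees) and face up on the floor of its own tray, its bar's centre inside the walls and no more than 14 mm above the tray floor; the dust cover is shut to within 5 mm, the button is up again, and everything is let go (all of step 1 and value of joint timer_cover below 0.005 m and value of joint timer_button below 0.002 m); the robot touches nothing.
It fails at once if the left half is dropped or thrown (moves faster than 0.8 m/s while not held, a fall of over 3 cm) (linear speed of wing_left above 0.8 m/s and contact force between the fingers and wing_left below 0.05 N).
It fails at once if the right half is dropped or thrown (moves faster than 0.8 m/s while not held, a fall of over 3 cm) (linear speed of wing_right above 0.8 m/s and contact force between the fingers and wing_right below 0.05 N).
It fails at once if the glass dish is moved more than 2.5 cm (distance of glass_dish from where it was at the start of the episode above 0.025 m).
It fails at once if the white jar is moved more than 2.5 cm (distance of cream_jar from where it was at the start of the episode above 0.025 m).
It fails at once if the blue spool is moved more than 2.5 cm (distance of spool_blue from where it was at the start of the episode above 0.025 m).
It also fails if it takes over 72 s, if anything falls off the work surface, if the arm or the gripper's body presses on something with over 40 N, if the wrist force passes 120 N, or if a joint passes its speed limit or range.

## Working session

There is one attempt and no reset: what is moved stays moved. The work goes in short steps, Python scripts to look and compute and a tool call to move; the robot and the scene stay as the last step left them, time stands still between calls to the robot, and variables do not carry over. Pictures are saved under pics/ and viewed, and the job is handed in when it is done.

Besides the shell and the picture viewer there is one more tool, called after "Call:" in YAML: its name, and indented under it one key for each argument. step_arm: Moves the arm, as the interface text tells. Its arguments: {"type":"object","properties":{"moves":{"type":"array"},"squeeze":{"type":"number"}},"required":["moves"]}

```bash
mkdir -p pics; cat > h.py <<'E'
import numpy as np, cv2
from station import bot
def save(img,n): cv2.imwrite(n,cv2.cvtColor(img,cv2.COLOR_RGB2BGR))
E
python3 - <<'E'
from h import *
for n in("side","top"):
    im=bot.grab_frame(n); save(im,f"pics/{n}0.png"); np.save(f"{n}0.npy",im)
    c=bot.camera_model(n); print(n,c, "center",-c["R"].T@c["t"])
print(bot.get_obs()); print(bot.grip_point_offset)
E
```

```text
side {'mtx': array([[394.9998514 ,   0.        , 262.85869706],
       [  0.        , 394.9998514 , 188.99558716],
       [  0.        ,   0.        ,   1.        ]]), 'R': array([[ 0.97417912, -0.22541492, -0.01277331],
       [-0.11945887, -0.46660761, -0.87636004],
       [ 0.19158451,  0.85525753, -0.4814872 ]]), 't': array([-0.40011851,  0.14180252,  1.0419801 ])} center [ 0.20709942 -0.91518788  0.62085931]
top {'mtx': array([[424.36491032,   0.        , 257.37389502],
       [  0.        , 424.36491032, 191.35794268],
       [  0.        ,   0.        ,   1.        ]]), 'R': array([[ 0.02417463, -0.99967528,  0.0080569 ],
       [-0.98653169, -0.0251594 , -0.16162373],
       [ 0.16177395, -0.0040412 , -0.98681957]]), 't': array([0.04129423, 0.43100315, 1.20101068])} center [0.22990775 0.05697812 1.25450847]
{'time_s': 0.1, 'joints': array([-1.34696293,  0.39917436,  0.04503408,  1.53776894, -0.01869607,
        1.20690481, -0.05069278]), 'qvel': array([ 0.00107705, -0.00294967, -0.00037676, -0.0026332 , -0.00180026,
        0.00146261, -0.0012699 ]), 'joint_efforts': array([ 3.62262472e-03, -4.76258326e+01,  1.37008075e+00, -2.54949582e+01,
        1.19870147e-02,  5.00889175e-03,  2.39106288e-05]), 'position': array([0.20600873, 0.61587886, 0.23032426]), 'tcp_rot': array([ 1.60656155e-01,  9.87010010e-01, -9.13364232e-04, -8.21944299e-05]), 'wrist_force': array([-0.61036044,  0.10725563, -0.22250733]), 'ft_torque': array([-0.06214296,  0.065817  ,  0.06408054]), 'width': 0.08546602222549592}
0.0187
```

View pics/side0.png

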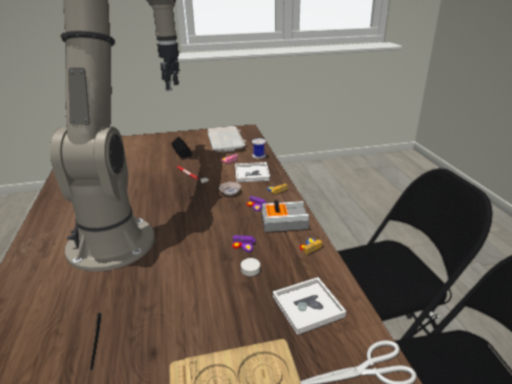

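View pics/top0.png

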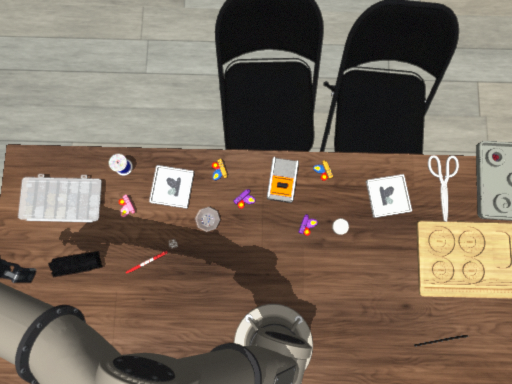

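```bash
python3 - <<'E'
from h import *
t=np.load("top0.npy"); s=np.load("side0.npy")
def crop(im,x0,y0,w,h,k):
    c=cv2.resize(im[y0:y0+h,x0:x0+w],None,fx=k,fy=k,interpolation=cv2.INTER_CUBIC); return c
save(crop(t,200,145,140,100,5),"pics/c1.png")
save(np.vstack([crop(t,145,160,55,55,7).repeat(1,0)[:, :385],]),"pics/c2a.png")
a=crop(t,145,160,55,55,7); b=crop(t,362,167,55,55,7); save(np.hstack([a,b]),"pics/c2.png")
save(crop(s,215,125,115,140,4),"pics/c3.png")
E
```

```text
(no output)
```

View pics/c1.png

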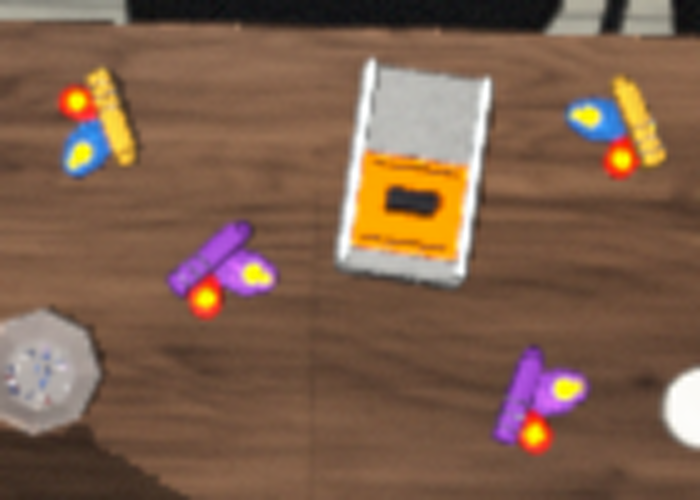

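View pics/c2.png

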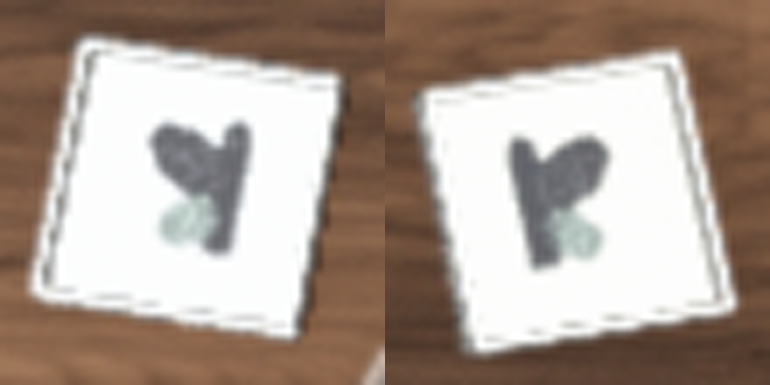

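View pics/c3.png

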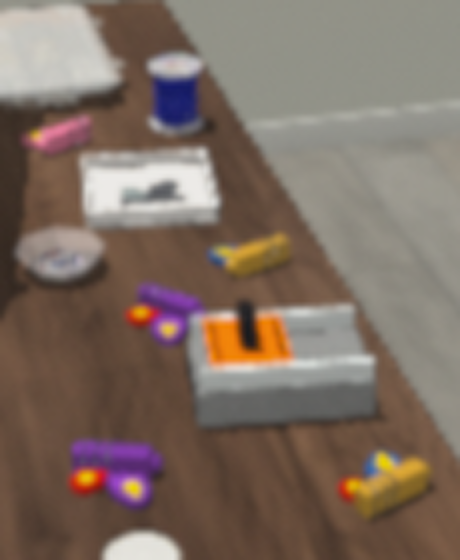

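```bash
cat >> h.py <<'E'
C={n:bot.camera_model(n) for n in("side","top")}
def proj(n,X):
    c=C[n]; p=np.atleast_2d(X)@c["R"].T+c["t"]; p=p@c["mtx"].T; return p[:,:2]/p[:,2:]
def ray(n,uv):
    c=C[n]; d=c["R"].T@np.linalg.solve(c["mtx"],[uv[0],uv[1],1.]); return -c["R"].T@c["t"],d
def atz(n,uv,z):
    o,d=ray(n,uv); return o+d*(z-o[2])/d[2]
def tri(a,b): # top px, side px
    P=[C[n]["mtx"]@np.c_[C[n]["R"],C[n]["t"]] for n in("top","side")]
    X=cv2.triangulatePoints(P[0],P[1],np.float64(a),np.float64(b)).ravel();X=X[:3]/X[3]
    return X, proj("top",X)[0]-a, proj("side",X)[0]-b
E
python3 - <<'E'
from h import *
t=np.load("top0.npy"); s=np.load("side0.npy")
def crop(im,x0,y0,w,h,k):
    return cv2.resize(im[y0:y0+h,x0:x0+w],None,fx=k,fy=k,interpolation=cv2.INTER_CUBIC)
save(np.hstack([crop(t,207,154,28,30,14),crop(t,309,154,28,30,14)]),"pics/d1.png")
save(np.hstack([crop(s,262,178,28,20,14),crop(s,296,233,28,20,14)]),"pics/d2.png")
save(np.hstack([crop(t,260,150,45,60,9),crop(s,258,195,55,40,7).repeat(1,0)][:1]),"pics/d3.png")
save(crop(s,255,192,60,45,12),"pics/d4.png")
for n,im in(("top",t),("side",s)):
    hsv=cv2.cvtColor(im,cv2.COLOR_RGB2HSV)
    for col,lo,hi in(("brass",(15,120,110),(24,255,255)),("blue",(100,130,90),(118,255,255)),("orange",(8,220,200),(17,255,255)),("red",(0,200,180),(6,255,255))):
        m=cv2.inRange(hsv,lo,hi); k,l,st,ce=cv2.connectedComponentsWithStats(m)
        for i in range(1,k):
            if st[i,4]>12: print(n,col,st[i],ce[i].round(1))
E
```

```text
top brass [217 158  11  21  90] [222.  167.4]
top brass [322 160  12  19 104] [327.4 168.9]
top brass [270 176  23  21 341] [281.3 186. ]
top brass [425 287  63   3  88] [456.7 287.9]
top brass [492 289  20   2  21] [501.8 289. ]
top blue [314 165  11   8  40] [320.1 169.2]
top blue [121 167   9   6  18] [125.4 169.5]
top blue [213 170   9  10  36] [217.6 173.7]
side brass [271 183  17  11 117] [279.1 187.9]
side brass [267 205  20  10 104] [275.7 210.1]
side brass [302 239  22  16 167] [312.3 245.8]
side brass [183 366   3  18  33] [183.9 374.7]
side blue [255 146   8  10  50] [258.3 149.7]
side orange [267 205  20  10 121] [275.7 210.1]
```

View pics/d1.png

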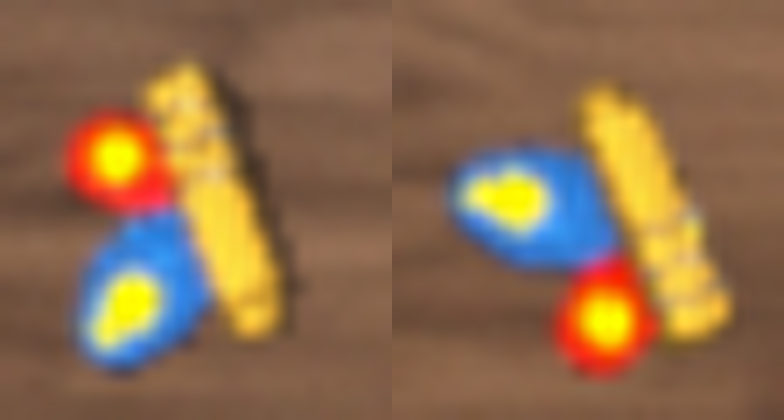

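View pics/d2.png

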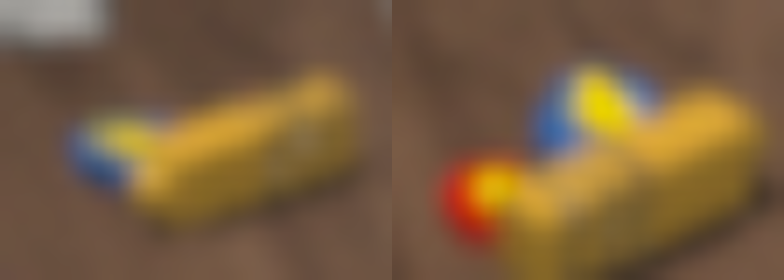

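View pics/d3.png

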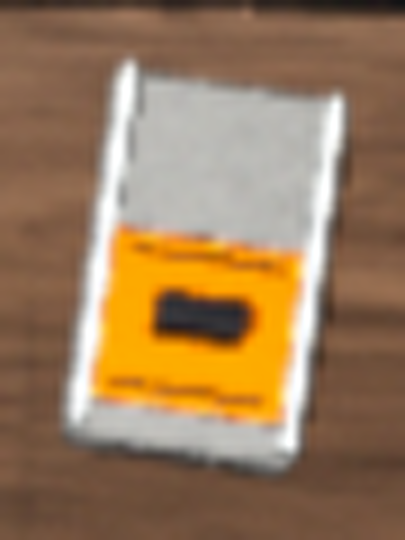

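View pics/d4.png

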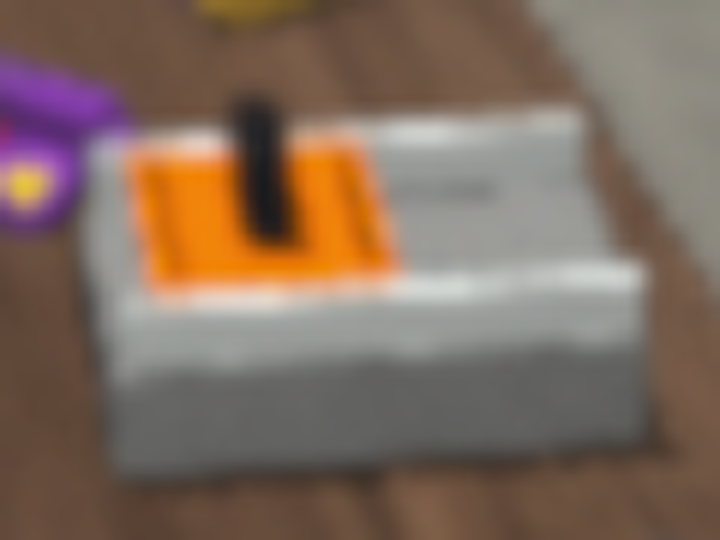

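```bash
cat > fit.py <<'E'
from h import *
from scipy.optimize import minimize
K=8
def brass(im,box):
    x0,y0,w,h=box
    c=cv2.resize(im[y0:y0+h,x0:x0+w],None,fx=K,fy=K,interpolation=cv2.INTER_CUBIC)
    hsv=cv2.cvtColor(c,cv2.COLOR_RGB2HSV)
    return hsv
def model(p,n,box):
    x,y,yaw,z=p; c,s=np.cos(yaw),np.sin(yaw)
    P=[[a*26,b*7,q] for a in(-1,1) for b in(-1,1) for q in(0,20)]
    P+=[[26+7*np.cos(a),7*np.sin(a)*.8,q] for a in np.linspace(-1.5,1.5,7) for q in(6,14)]
    P=np.array(P)/1000; W=np.c_[P[:,0]*c-P[:,1]*s+x,P[:,0]*s+P[:,1]*c+y,P[:,2]+z]
    uv=(proj(n,W)-np.array(box[:2])+.5)*K-.5
    h=cv2.convexHull(np.float32(uv)); m=np.zeros((box[3]*K,box[2]*K),np.uint8)
    cv2.fillConvexPoly(m,np.int32(np.round(h*16)),255,shift=4,lineType=cv2.LINE_AA); return m/255.
E
cat > run1.py <<'E'
from fit import *
t=np.load("top0.npy"); s=np.load("side0.npy")
def T(u,v,x0,y0,k): return np.array([x0+(u+.5)/k-.5,y0+(v+.5)/k-.5])
# two-view: tail top edge mid, head top
for nm,a,b in(("R tail",T(172,82,207,154,14),T(332,80,262,178,14)),("R head",T(256,320,207,154,14),T(155,160,262,178,14)),
 ("L tail",T(700-392,325,309,154,14),T(530-392,195,296,233,14)),("L head",T(602-392,95,309,154,14),T(720-392,95,296,233,14))):
    X,e1,e2=tri(a,b); print(nm,X.round(4),e1.round(1),e2.round(1), "top@.02",atz("top",a,.02).round(4))
boxes={"R":{"top":(205,152,32,34),"side":(258,174,36,28)},"L":{"top":(307,152,32,34),"side":(292,229,36,28)}}
for k in "RL":
    ms={}
    for n,im in(("top",t),("side",s)):
        hsv=brass(im,boxes[k][n]); h,sa,v=[hsv[...,i].astype(int) for i in range(3)]
        m=((h>=13)&(h<=26)&(sa>125)&(v>70)).astype(np.uint8)
        m=cv2.morphologyEx(m,cv2.MORPH_CLOSE,np.ones((17,17),np.uint8))
        # drop yellow dots (very bright saturated), keep the largest piece
        m=cv2.morphologyEx(m,cv2.MORPH_OPEN,np.ones((13,13),np.uint8))
        kk,l,st,ce=cv2.connectedComponentsWithStats(m); i=1+np.argmax(st[1:,4]); ms[n]=(l==i)*1.
    def cost(p,ns=("top","side")):
        return sum(np.abs(model(p,n,boxes[k][n])-ms[n]).sum()/ms[n].sum() for n in ns)
    c0=atz("top",T(215,201,207,154,14) if k=="R" else T(652-392,215,309,154,14),.02)
    for ns in (("top","side"),("top",),("side",)):
        best=None
        for y0 in ((-2.8,) if k=="R" else (0.35,)):
          for dy in(-.2,0,.2):
            fz=ns==("top","side")
            f=(lambda p:cost(p,ns)) if fz else (lambda p:cost([*p,0],ns))
            st=[c0[0],c0[1],y0+dy]+([0.] if fz else [])
            sim=np.array([st]+[np.array(st)+d for d in np.diag([.01,.01,.2,.01][:len(st)])])
            r=minimize(f,st,method="Nelder-Mead",options=dict(initial_simplex=sim,xatol=1e-4,fatol=1e-4))
            if best is None or r.fun<best.fun: best=r
        print(k,ns,best.x.round(4),round(best.fun,3))
        if fz:
            for n,im in(("top",t),("side",s)):
                b=boxes[k][n];c=cv2.resize(im[b[1]:b[1]+b[3],b[0]:b[0]+b[2]],None,fx=K,fy=K,interpolation=cv2.INTER_CUBIC)
                for mm,col in((model(best.x,n,b),(0,255,0)),(ms[n],(255,0,255))):
                    cs,_=cv2.findContours((mm>.5).astype(np.uint8),0,1); cv2.drawContours(c,cs,-1,col,1)
                save(c,f"pics/f{k}{n}.png")
o=[cv2.resize(cv2.imread(f"pics/f{k}{n}.png"),(290,260)) for k in "RL" for n in("top","side")]
cv2.imwrite("pics/f.png",np.vstack([np.hstack(o[:2]),np.hstack(o[2:])]))
E
python3 run1.py
```

```text
R tail [0.525  0.1691 0.0215] [-0.   0.2] [ 0.2 -0. ] top@.02 [0.5259 0.1692 0.02  ]
R head [0.4762 0.1495 0.0171] [ 0.1 -0.3] [-0.3  0.1] top@.02 [0.4747 0.1494 0.02  ]
L tail [ 0.4818 -0.1641  0.0201] [ 0. -0.] [-0.  0.] top@.02 [ 0.4818 -0.1642  0.02  ]
L head [ 0.5286 -0.1429  0.0197] [-0.2  0.9] [ 1.2 -0.3] top@.02 [ 0.5313 -0.1434  0.02  ]
R ('top', 'side') [ 5.0320e-01  1.5910e-01 -2.7406e+00  1.0000e-03] 0.369
R ('top',) [ 0.5045  0.1595 -2.7352] 0.271
R ('side',) [ 0.5028  0.1605 -2.7241] 0.079
L ('top', 'side') [ 0.5037 -0.1567  0.3574  0.0014] 0.449
L ('top',) [ 0.5046 -0.1569  0.3422] 0.277
L ('side',) [ 0.5037 -0.1549  0.3774] 0.151
```

```bash
ls pics
```

```text
c1.png
c2.png
c2a.png
c3.png
d1.png
d2.png
d3.png
d4.png
f.png
fLside.png
fLtop.png
fRside.png
fRtop.png
side0.png
top0.png
```

View pics/f.png

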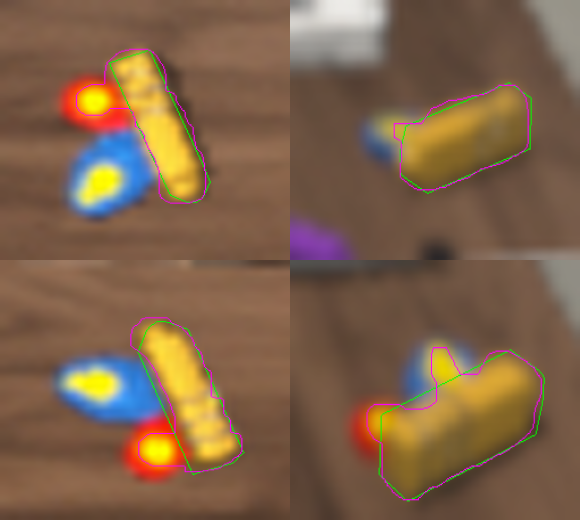

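```bash
python3 - <<'E'
from h import *
def T(u,v,x0,y0,k): return np.array([x0+(u+.5)/k-.5,y0+(v+.5)/k-.5])
t=np.load("top0.npy"); s=np.load("side0.npy")
tp=[(118,228),(305,250),(285,422),(92,402)]; sp=[(365,140),(400,270),(155,295),(130,155)]
A=[];B=[]
for a,b in zip(tp,sp):
    a=T(*a,260,150,9);b=T(*b,255,192,12); X,e,f=tri(a,b); A.append(X);B.append(atz("top",a,.046)); print("plate",X.round(4),e.round(1),f.round(1),B[-1].round(4))
B=np.array(B);print("plate centre",np.mean(A,0).round(4),B.mean(0).round(4)); 
d=B[0]+B[1]-B[2]-B[3]; print("yaw",np.arctan2(d[1],d[0]),"size",np.linalg.norm(d)/2, np.linalg.norm(B[0]-B[1]+B[3]-B[2])/2)
print("fin",atz("top",T(203,315,260,150,9),.07).round(4))
for nm,x0,y0,c in(("trayL",145,160,[(82,38),(342,75),(298,338),(35,297)]),("trayR",362,167,[(35,92),(297,52),(350,308),(87,352)])):
    B=np.array([atz("top",T(*p,x0,y0,7),.016) for p in c]); d=B[0]+B[1]-B[2]-B[3]
    print(nm,B.mean(0).round(4),"yaw",np.arctan2(d[1],d[0]).round(3),[np.linalg.norm(B[i]-B[i-1]).round(4) for i in range(4)])
def crop(im,x0,y0,w,h,k): return cv2.resize(im[y0:y0+h,x0:x0+w],None,fx=k,fy=k,interpolation=cv2.INTER_CUBIC)
save(crop(s,228,158,48,28,14),"pics/e1.png");save(crop(s,266,272,84,64,9),"pics/e2.png")
for nm,uv,z in(("dish",(207,219),.018),("jar",(341,226),.017),("spool",(121,164),.06),("purple1",(244,199),.02),("purple2",(308,225),.02)): print(nm,atz("top",uv,z).round(3))
E
```

```text
plate [0.4776 0.0088 0.0461] [ 0. -0.] [-0.  0.] [0.4776 0.0088 0.046 ]
plate [ 0.4702 -0.0513  0.0483] [-0.1  0.4] [ 0.5 -0.1] [ 0.4719 -0.0517  0.046 ]
plate [ 0.4146 -0.0457  0.0468] [-0.1  0.3] [ 0.4 -0.1] [ 0.4157 -0.0459  0.046 ]
plate [0.4214 0.016  0.0459] [ 0.  -0.3] [-0.3  0.1] [0.4206 0.0161 0.046 ]
plate centre [ 0.4459 -0.018   0.0468] [ 0.4465 -0.0182  0.046 ]
yaw -0.11514044638052545 size 0.05704841698901389 0.06142331171787449
fin [ 0.4454 -0.0176  0.07  ]
trayL [0.4421 0.3059 0.016 ] yaw -0.114 [np.float64(0.1124), np.float64(0.1122), np.float64(0.1138), np.float64(0.1121)]
trayR [ 0.4315 -0.3381  0.016 ] yaw 0.174 [np.float64(0.1123), np.float64(0.1141), np.float64(0.111), np.float64(0.1132)]
dish [0.347 0.197 0.018]
jar [ 0.337 -0.195  0.017]
spool [0.495 0.446 0.06 ]
purple1 [0.409 0.091 0.02 ]
purple2 [ 0.337 -0.098  0.02 ]
```

View pics/e1.png

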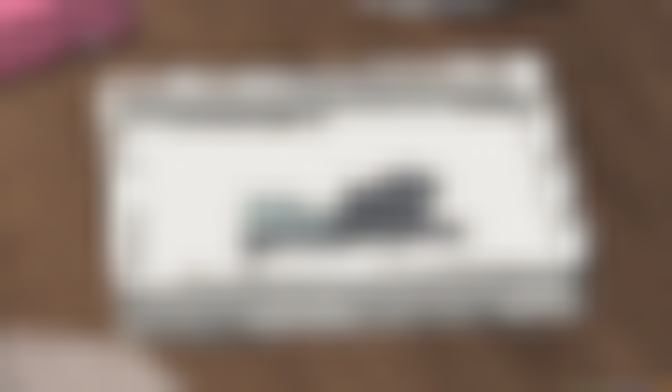

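View pics/e2.png

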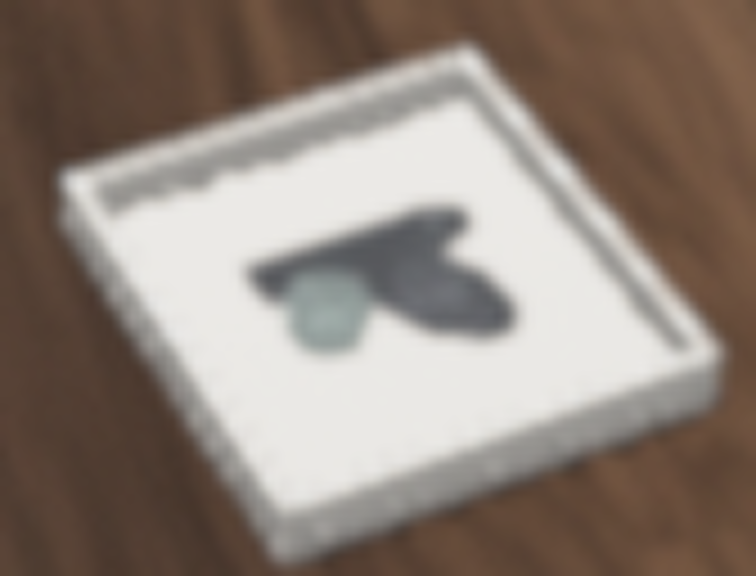

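```bash
cat > plan.py <<'E'
from h import *
from scipy.spatial.transform import Rotation as Ro
def plan(x,y,z,ang):
    o=bot.get_obs(); p=o["position"]; R=Ro.from_quat(o["tcp_rot"]).as_matrix()
    ty=np.array([np.cos(ang),np.sin(ang),0]); tz=np.array([0,0,-1.]); G=np.c_[np.cross(ty,tz),ty,tz]
    d=R.T@(np.array([x,y,z])-p)*1000; rv=Ro.from_matrix(R.T@G).as_rotvec()
    print("t",o["time_s"],"pos",p.round(4),"yang",np.arctan2(R[1,1],R[0,1]).round(3),"tool shift mm (current axes)",d.round(1),"rotvec",rv.round(3),"w",round(o["width"]*1000,1),"F",o["wrist_force"].round(1),"j7",o["joints"][6].round(2))
    print("   shift in GOAL axes",(G.T@(np.array([x,y,z])-p)*1000).round(1))
E
python3 - <<'E'
from plan import *
def T(u,v,x0,y0,k): return np.array([x0+(u+.5)/k-.5,y0+(v+.5)/k-.5])
for nm,a,b,t0,s0 in(("R rim ++",(35,92),(470,42),(362,167,7),(266,272,9)),("R rim -+",(87,352),(62,178),(362,167,7),(266,272,9)),("R rim +-",(297,52),(722,350),(362,167,7),(266,272,9)),
 ("R sil head",(134,138),(465,212),(362,167,7),(266,272,9)),("R sil tail",(158,268),(252,275),(362,167,7),(266,272,9)),
 ("L rim -+",(35,297),(100,75),(145,160,7),(228,158,14)),("L rim ++",(82,38),(545,55),(145,160,7),(228,158,14)),("L sil head",(238,125),(462,232),(145,160,7),(228,158,14)),("L sil tail",(217,252),(250,245),(145,160,7),(228,158,14))):
    X,e,f=tri(T(*a,*t0),T(*b,*s0)); print(nm,X.round(4),e.round(1))
plan(.503,.159,.13,1.977)
E
```

```text
R rim ++ [ 0.4758 -0.2719  0.017 ] [-0.   0.1]
R rim -+ [ 0.3653 -0.2923  0.0151] [-0.   0.2]
R rim +- [ 0.4954 -0.3836  0.018 ] [-0.1  0.2]
R sil head [ 0.459  -0.317   0.0057] [-0.   0.2]
R sil tail [ 0.4029 -0.3256  0.0067] [-0.   0.2]
L rim -+ [0.3922 0.3669 0.0203] [-0.   0.1]
L rim ++ [0.5054 0.3547 0.0178] [ 0.1 -0.3]
L sil head [0.4704 0.2893 0.0032] [-0.   0.3]
L sil tail [0.4164 0.2951 0.0032] [ 0.  -0.1]
t 0.1 pos [0.206  0.6159 0.2303] yang 1.248 tool shift mm (current axes) [-426.5 -338.9  101. ] rotvec [-0.002 -0.001 -0.729] w 85.5 F [-0.6  0.1 -0.2] j7 -0.05
   shift in GOAL axes [ -92.3 -537.1  100.3]
```

Call:
step_arm:
  moves:
    - [[-20,-20,0],[0,0,-0.18],85]
    - [[-20,-20,0],[0,0,-0.18],85]
    - [[-20,-25,0],[0,0,-0.18],85]
    - [[-20,-35,0],[0,0,-0.18],85]
    - [[-10,-50,0],[0,0,0],85]
    - [[-10,-50,0],[0,0,0],85]
    - [[-10,-50,0],[0,0,0],85]
    - [[-10,-50,0],[0,0,0],85]

```text
time_s: 1.1
position: [0.3986, 0.3438, 0.2311]
tcp_rot: [-0.197, 0.98, -0.0, -0.0]
wrist_force: [0.7, -0.2, 0.3]
width: 0.0851
```

```bash
python3 -c "
from plan import *
plan(.503,.159,.13,1.977)"
```

```text
t 1.1 pos [0.3986 0.3438 0.2311] yang 1.968 tool shift mm (current axes) [ -24.8 -210.7  101.1] rotvec [-0.    -0.    -0.009] w 85.1 F [ 0.7 -0.2  0.3] j7 1.19
   shift in GOAL axes [ -22.9 -211.   101.1]
```

Call:
step_arm:
  moves:
    - [[-5,-50,0],[0,0,-0.009],85]
    - [[-5,-50,20],[0,0,0],85]
    - [[-5,-50,30],[0,0,0],85]
    - [[-5,-50,30],[0,0,0],70]
    - [[0,0,10],[0,0,0],60]
    - [[0,0,0],[0,0,0],60]

```text
time_s: 1.85
position: [0.494, 0.1697, 0.1404]
tcp_rot: [-0.202, 0.979, 0.0, -0.001]
wrist_force: [0.4, 1.0, 0.8]
width: 0.06
```

```bash
python3 - <<'E'
from plan import *
plan(.503,.159,.05,1.977)
im=bot.grab_frame("top"); c=cv2.resize(im[140:210,190:270],None,fx=7,fy=7,interpolation=cv2.INTER_CUBIC)
im=bot.grab_frame("side"); d=cv2.resize(im[120:220,230:320],None,fx=6,fy=6,interpolation=cv2.INTER_CUBIC)
save(c,"pics/g1.png");save(d,"pics/g2.png")
E
```

```text
t 1.85 pos [0.494  0.1697 0.1404] yang 1.977 tool shift mm (current axes) [ -4.2 -13.5  90.4] rotvec [ 0.001 -0.002  0.   ] w 60.0 F [0.4 1.  0.8] j7 1.63
   shift in GOAL axes [ -4.  -13.4  90.4]
```

View pics/g1.png

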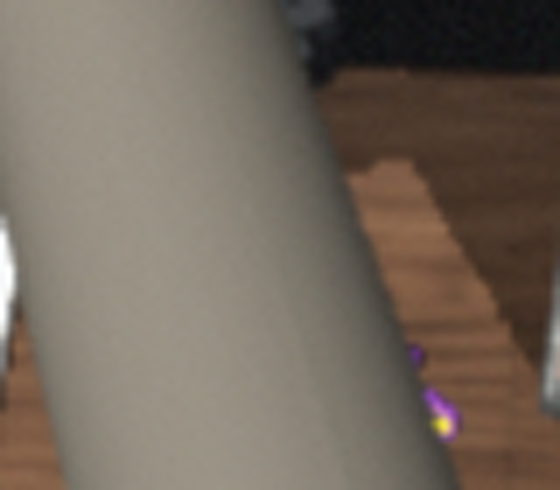

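View pics/g2.png

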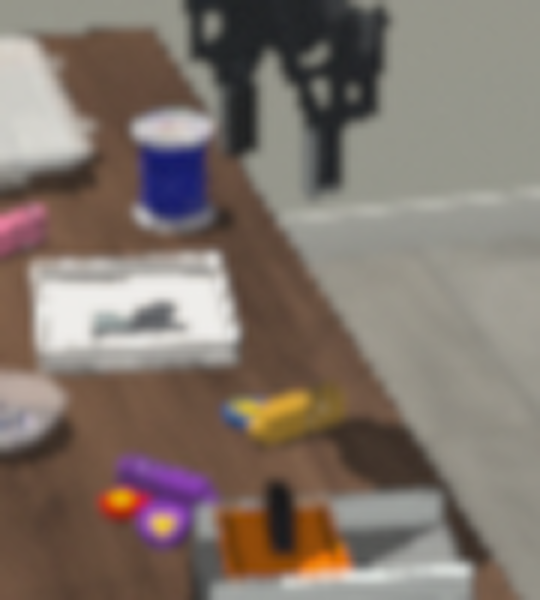

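Call:
step_arm:
  moves:
    - [[-4,-13,0],[0,0,0],60]
    - [[0,0,30],[0,0,0],60]
    - [[0,0,30],[0,0,0],60]
    - [[0,0,30],[0,0,0],60]
    - [[0,0,0],[0,0,0],60]
    - [[0,0,0],[0,0,0],60]

```text
time_s: 2.7
position: [0.5051, 0.1594, 0.0526]
tcp_rot: [-0.202, 0.979, 0.0, 0.001]
wrist_force: [-1.0, -0.1, -0.2]
width: 0.0601
```

```bash
python3 - <<'E'
from plan import *
plan(.503,.159,.0095,1.977)
im=bot.grab_frame("side"); d=cv2.resize(im[140:220,240:320],None,fx=7,fy=7,interpolation=cv2.INTER_CUBIC)
o=bot.get_obs(); q=(proj("side",o["position"])[0]-[240,140]+.5)*7-.5; print(q); cv2.drawMarker(d,tuple(int(v) for v in q),(0,255,0))
save(d,"pics/g3.png")
E
```

```text
t 2.7 pos [0.5051 0.1594 0.0526] yang 1.977 tool shift mm (current axes) [ 2.2  0.5 43.1] rotvec [-0.     0.002  0.   ] w 60.1 F [-1.  -0.1 -0.2] j7 1.69
   shift in GOAL axes [ 2.1  0.4 43.1]
[285.79209722 258.96099205]
```

View pics/g3.png

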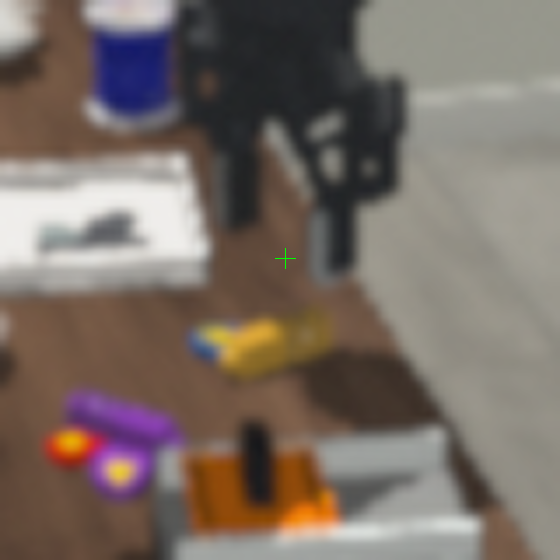

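Call:
step_arm:
  moves:
    - [[2,0,20],[0,0,0],60]
    - [[0,0,15],[0,0,0],60]
    - [[0,0,8],[0,0,0],60]
    - [[0,0,0],[0,0,0],60]
    - [[0,0,0],[0,0,0],40]
    - [[0,0,0],[0,0,0],30]
  squeeze: 40

```text
time_s: 3.5
position: [0.5025, 0.1585, 0.0088]
tcp_rot: [-0.202, 0.979, 0.0, 0.001]
wrist_force: [0.9, 0.3, -0.0]
width: 0.0296
```

```bash
python3 - <<'E'
from plan import *
plan(.503,.159,.0095,1.977)
im=bot.grab_frame("side"); d=cv2.resize(im[140:220,240:320],None,fx=7,fy=7,interpolation=cv2.INTER_CUBIC)
save(d,"pics/g4.png")
E
```

```text
t 3.5 pos [0.5025 0.1585 0.0088] yang 1.977 tool shift mm (current axes) [-0.7  0.3 -0.7] rotvec [0.    0.001 0.   ] w 29.6 F [ 0.9  0.3 -0. ] j7 1.71
   shift in GOAL axes [-0.7  0.3 -0.7]
```

View pics/g4.png

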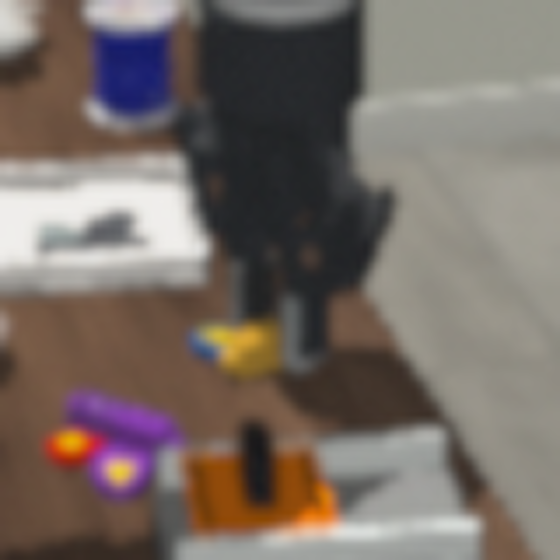

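Call:
step_arm:
  moves:
    - [[0,0,0],[0,0,0],8]
    - [[0,0,0],[0,0,0],5]
    - [[0,0,0],[0,0,0],5]
    - [[0,0,0],[0,0,0],5]
    - [[0,0,-15],[0,0,0],5]
    - [[0,0,-25],[0,0,0],5]
    - [[0,0,0],[0,0,0],5]
  squeeze: 40

```text
time_s: 4.42
position: [0.5035, 0.1588, 0.0502]
tcp_rot: [-0.202, 0.979, 0.0, 0.002]
wrist_force: [0.6, 0.1, -0.4]
width: 0.0128
```

```bash
python3 - <<'E'
from plan import *
plan(.503,.159,.11,1.977)
im=bot.grab_frame("side"); d=cv2.resize(im[130:210,240:320],None,fx=7,fy=7,interpolation=cv2.INTER_CUBIC)
save(d,"pics/g5.png")
E
```

```text
t 4.425 pos [0.5035 0.1588 0.0502] yang 1.977 tool shift mm (current axes) [  0.2   0.4 -59.8] rotvec [ 0.     0.004 -0.   ] w 12.8 F [ 0.6  0.1 -0.4] j7 1.69
   shift in GOAL axes [  0.4   0.4 -59.8]
```

View pics/g5.png

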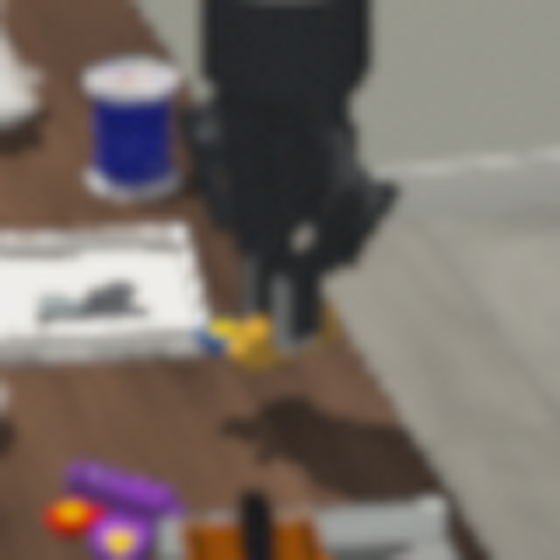

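```bash
python3 -c "
from plan import *
plan(.437,-.352,.15,1.744)"
```

```text
t 4.475 pos [0.5025 0.1585 0.0491] yang 1.977 tool shift mm (current axes) [ 261.8 -443.1 -101.5] rotvec [0.    0.002 0.233] w 12.4 F [ 0.1 -0.4 -0.3] j7 1.69
   shift in GOAL axes [ 152.5 -491.6 -100.9]
```

Call:
step_arm:
  moves:
    - [[0,0,-25],[0,0,0],5]
    - [[0,0,-40],[0,0,0],5]
    - [[0,0,-35],[0,0,0.117],5]
    - [[0,0,0],[0,0,0.117],5]
    - [[0,0,0],[0,0,0],5]

```text
time_s: 5.1
position: [0.5013, 0.1582, 0.1477]
tcp_rot: [-0.087, 0.996, -0.0, -0.001]
wrist_force: [0.8, -0.2, 0.2]
width: 0.0127
```

```bash
python3 -c "
from plan import *
plan(.437,-.352,.15,1.744)"
```

```text
t 5.1 pos [0.5013 0.1582 0.1477] yang 1.745 tool shift mm (current axes) [ 151.6 -491.4   -2. ] rotvec [-0.    -0.001  0.001] w 12.7 F [ 0.8 -0.2  0.2] j7 1.44
   shift in GOAL axes [ 151.3 -491.5   -2.3]
```

Call:
step_arm:
  moves:
    - [[10,-30,0],[0,0,0],5]
    - [[14,-45,0],[0,0,0],5]
    - [[14,-45,0],[0,0,0],5]
    - [[14,-45,0],[0,0,0],5]
    - [[14,-45,0],[0,0,0],5]
    - [[14,-45,0],[0,0,0],5]
    - [[14,-45,0],[0,0,0],5]
    - [[14,-45,0],[0,0,0],5]

```text
time_s: 6.1
position: [0.4536, -0.2012, 0.1472]
tcp_rot: [-0.087, 0.996, 0.0, -0.001]
wrist_force: [0.8, 0.0, -0.4]
width: 0.013
```

Call:
step_arm:
  moves:
    - [[14,-45,0],[0,0,0],5]
    - [[14,-45,0],[0,0,0],5]
    - [[10,-35,0],[0,0,0],5]
    - [[5,-21,0],[0,0,0],5]
    - [[0,0,30],[0,0,0],5]
    - [[0,0,30],[0,0,0],5]
    - [[0,0,0],[0,0,0],5]
    - [[0,0,0],[0,0,0],5]

```text
time_s: 7.1
position: [0.4375, -0.3515, 0.0885]
tcp_rot: [-0.086, 0.996, -0.0, -0.0]
wrist_force: [0.3, -0.4, 0.6]
width: 0.0125
```

```bash
python3 - <<'E'
from plan import *
plan(.437,-.352,.015,1.744)
im=bot.grab_frame("side"); d=cv2.resize(im[220:340,230:370],None,fx=5,fy=5,interpolation=cv2.INTER_CUBIC)
im=bot.grab_frame("top"); c=cv2.resize(im[150:230,350:430],None,fx=6,fy=6,interpolation=cv2.INTER_CUBIC)
save(d,"pics/g6.png");save(c,"pics/g7.png")
E
```

```text
t 7.1 pos [ 0.4375 -0.3515  0.0885] yang 1.744 tool shift mm (current axes) [ 0.6 -0.3 73.5] rotvec [-0. -0. -0.] w 12.5 F [ 0.3 -0.4  0.6] j7 2.59
   shift in GOAL axes [ 0.6 -0.4 73.5]
```

View pics/g6.png

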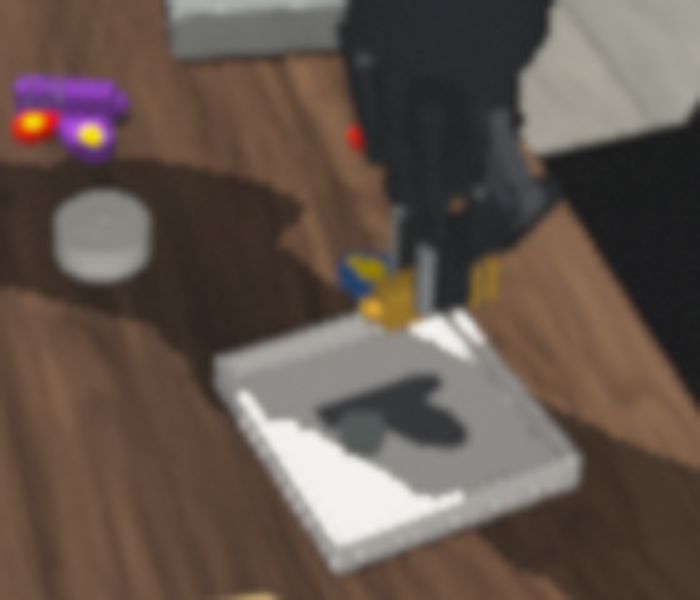

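View pics/g7.png

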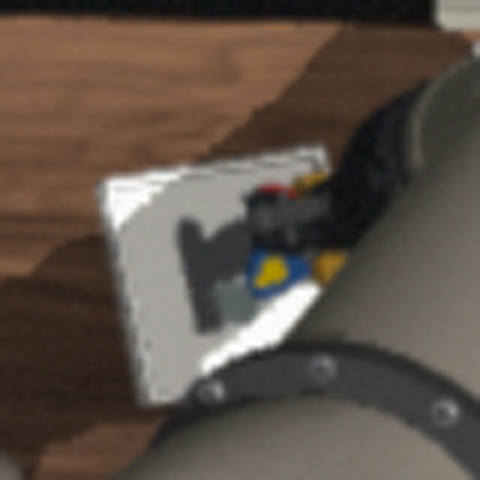

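Call:
step_arm:
  moves:
    - [[0,0,25],[0,0,0],5]
    - [[0,0,25],[0,0,0],5]
    - [[0,0,14],[0,0,0],5]
    - [[0,0,8],[0,0,0],5]
    - [[0,0,0],[0,0,0],5]
    - [[0,0,0],[0,0,0],5]

```text
time_s: 7.95
position: [0.4379, -0.3518, 0.017]
tcp_rot: [-0.086, 0.996, -0.0, 0.001]
wrist_force: [0.3, 0.3, -0.7]
width: 0.0128
```

```bash
python3 - <<'E'
from plan import *
plan(.437,-.352,.0128,1.744)
im=bot.grab_frame("side"); d=cv2.resize(im[240:340,260:360],None,fx=6,fy=6,interpolation=cv2.INTER_CUBIC)
save(d,"pics/g8.png")
E
```

```text
t 7.95 pos [ 0.4379 -0.3518  0.017 ] yang 1.743 tool shift mm (current axes) [1.  0.  4.2] rotvec [-0.001  0.001 -0.001] w 12.8 F [ 0.3  0.3 -0.7] j7 2.65
   shift in GOAL axes [1.  0.  4.2]
```

View pics/g8.png

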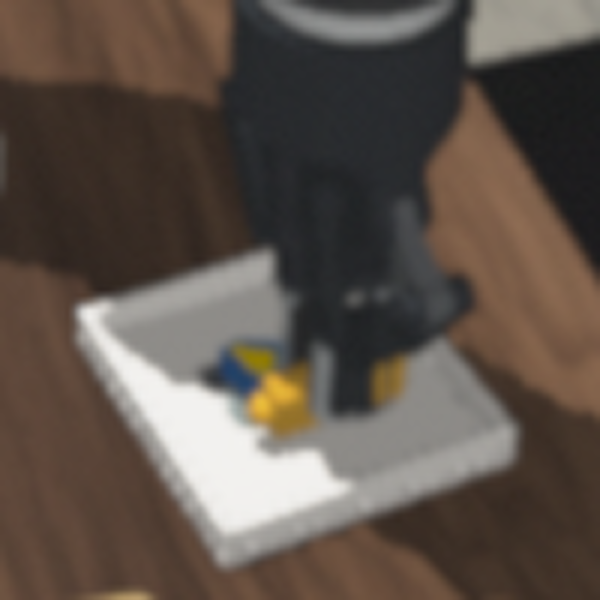

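Well inside the tray. Lowering the last millimetres.

Call:
step_arm:
  moves:
    - [[0,0,2],[0,0,0],5]
    - [[0,0,1],[0,0,0],5]
    - [[0,0,1],[0,0,0],5]
    - [[0,0,0],[0,0,0],5]

```text
time_s: 8.5
position: [0.4374, -0.3513, 0.0127]
tcp_rot: [-0.086, 0.996, 0.0, 0.0]
wrist_force: [-0.7, 2.3, 4.6]
width: 0.0129
```

Call:
step_arm:
  moves:
    - [[0,0,0],[0,0,0],20]
    - [[0,0,0],[0,0,0],30]
    - [[0,0,0],[0,0,0],36]
    - [[0,0,-20],[0,0,0],36]
    - [[0,0,-30],[0,0,0],36]
    - [[0,0,-45],[0,0,0],36]
    - [[0,0,-45],[0,0,0],60]

```text
time_s: 9.38
position: [0.4371, -0.3512, 0.1533]
tcp_rot: [-0.086, 0.996, 0.0, -0.0]
wrist_force: [1.1, -0.3, 0.4]
width: 0.0531
```

```bash
python3 - <<'E'
from plan import *
plan(.505,-.156,.12,1.926)
im=bot.grab_frame("side"); d=cv2.resize(im[240:340,260:360],None,fx=6,fy=6,interpolation=cv2.INTER_CUBIC)
save(d,"pics/g9.png")
E
```

```text
t 9.375 pos [ 0.4371 -0.3512  0.1533] yang 1.743 tool shift mm (current axes) [-100.3  180.6   33.3] rotvec [ 0.    -0.    -0.183] w 53.1 F [ 1.1 -0.3  0.4] j7 2.54
   shift in GOAL axes [-131.5  159.4   33.3]
```

View pics/g9.png

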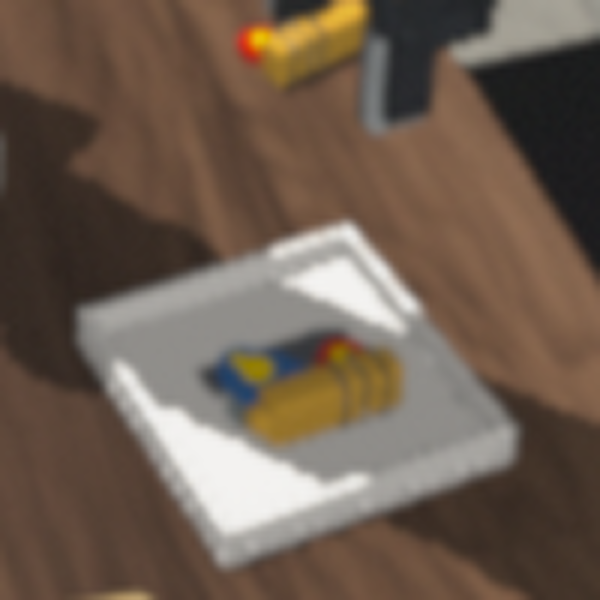

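Call:
step_arm:
  moves:
    - [[-25,45,0],[0,0,0],60]
    - [[-25,45,0],[0,0,0],60]
    - [[-25,45,5],[0,0,0],60]
    - [[-25,45,5],[0,0,0],60]
    - [[0,0,10],[0,0,-0.1],60]
    - [[0,0,10],[0,0,-0.088],60]
    - [[0,0,0],[0,0,0],60]

```text
time_s: 10.3
position: [0.5044, -0.1566, 0.1214]
tcp_rot: [-0.179, 0.984, 0.0, -0.001]
wrist_force: [-0.2, 0.1, 1.1]
width: 0.06
```

```bash
python3 - <<'E'
from plan import *
plan(.505,-.156,.05,1.931)
im=bot.grab_frame("side"); d=cv2.resize(im[180:270,270:360],None,fx=6,fy=6,interpolation=cv2.INTER_CUBIC)
save(d,"pics/h1.png")
im=bot.grab_frame("top"); d=cv2.resize(im[140:230,290:430],None,fx=5,fy=5,interpolation=cv2.INTER_CUBIC)
save(d,"pics/h2.png")
E
```

```text
t 10.3 pos [ 0.5044 -0.1566  0.1214] yang 1.93 tool shift mm (current axes) [-0.9  0.3 71.4] rotvec [ 0.001 -0.001 -0.001] w 60.0 F [-0.2  0.1  1.1] j7 2.31
   shift in GOAL axes [-0.8  0.3 71.4]
```

View pics/h1.png

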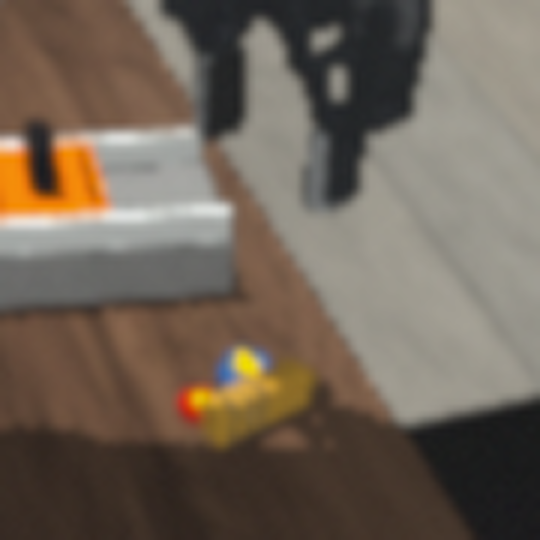

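View pics/h2.png

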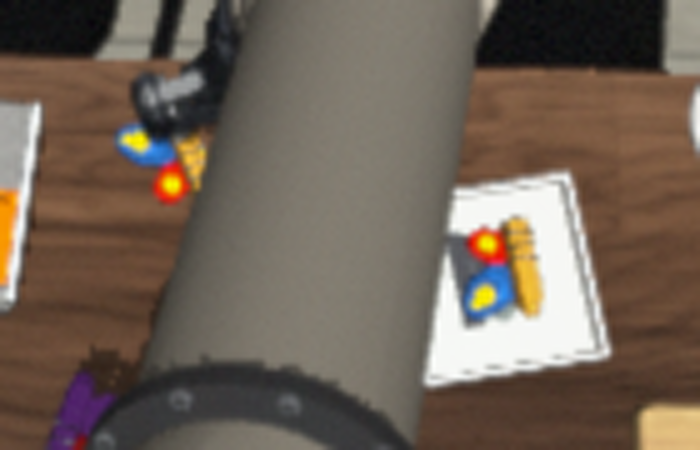

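Call:
step_arm:
  moves:
    - [[0,0,25],[0,0,0],60]
    - [[0,0,30],[0,0,0],60]
    - [[0,0,25],[0,0,0],60]
    - [[0,0,20],[0,0,0],60]
    - [[0,0,9],[0,0,0],60]
    - [[0,0,0],[0,0,0],40]
    - [[0,0,0],[0,0,0],30]
    - [[0,0,0],[0,0,0],30]

```text
time_s: 11.4
position: [0.5058, -0.157, 0.0141]
tcp_rot: [-0.179, 0.984, -0.0, 0.001]
wrist_force: [-0.7, 0.2, 0.9]
width: 0.0298
```

```bash
python3 - <<'E'
from plan import *
plan(.505,-.156,.0095,1.931)
im=bot.grab_frame("side"); d=cv2.resize(im[190:270,270:350],None,fx=7,fy=7,interpolation=cv2.INTER_CUBIC)
save(d,"pics/h3.png")
E
```

```text
t 11.4 pos [ 0.5058 -0.157   0.0141] yang 1.931 tool shift mm (current axes) [0.4 1.2 4.6] rotvec [-0.001  0.002 -0.   ] w 29.8 F [-0.7  0.2  0.9] j7 2.4
   shift in GOAL axes [0.4 1.2 4.6]
```

View pics/h3.png

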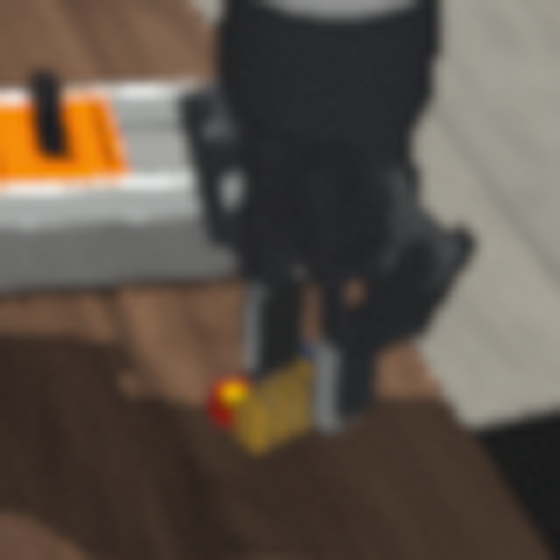

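Call:
step_arm:
  moves:
    - [[0,1,5],[0,0,0],30]
    - [[0,0,0],[0,0,0],30]
    - [[0,0,0],[0,0,0],8]
    - [[0,0,0],[0,0,0],5]
    - [[0,0,0],[0,0,0],5]
    - [[0,0,0],[0,0,0],5]
  squeeze: 40

```text
time_s: 12.2
position: [0.5048, -0.156, 0.0083]
tcp_rot: [-0.179, 0.984, -0.0, 0.0]
wrist_force: [-0.3, 0.4, 0.7]
width: 0.0126
```

Call:
step_arm:
  moves:
    - [[0,0,-15],[0,0,0],5]
    - [[0,0,-25],[0,0,0],5]
    - [[0,0,0],[0,0,0],5]

```text
time_s: 12.58
position: [0.5066, -0.1564, 0.0505]
tcp_rot: [-0.179, 0.984, -0.001, 0.002]
wrist_force: [-0.1, -0.1, -0.5]
width: 0.0127
```

```bash
python3 - <<'E'
from plan import *
plan(.442,.306,.15,1.457)
im=bot.grab_frame("side"); d=cv2.resize(im[190:270,270:350],None,fx=7,fy=7,interpolation=cv2.INTER_CUBIC)
save(d,"pics/h4.png")
E
```

```text
t 12.575 pos [ 0.5066 -0.1564  0.0505] yang 1.931 tool shift mm (current axes) [-103.   455.3 -100.1] rotvec [-0.001  0.005  0.474] w 12.7 F [-0.1 -0.1 -0.5] j7 2.37
   shift in GOAL axes [116.7 452.1 -99.5]
```

View pics/h4.png

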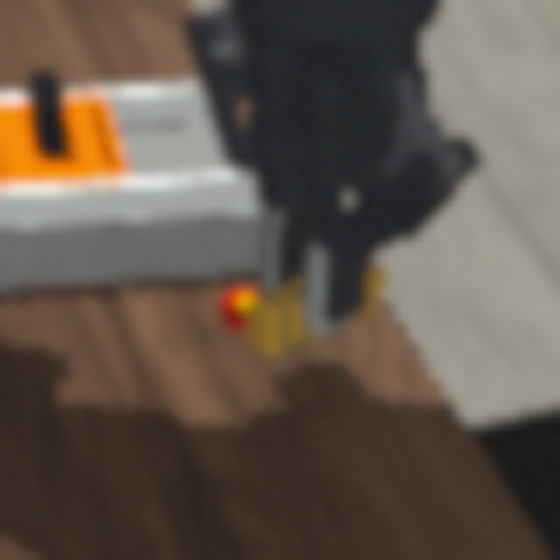

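Call:
step_arm:
  moves:
    - [[0,0,-25],[0,0,0],5]
    - [[0,0,-40],[0,0,0],5]
    - [[0,0,-35],[0,0,0.158],5]
    - [[0,0,0],[0,0,0.158],5]
    - [[0,0,0],[0,0,0.158],5]
    - [[0,0,0],[0,0,0],5]

```text
time_s: 13.38
position: [0.5041, -0.1556, 0.1476]
tcp_rot: [0.056, 0.998, 0.0, -0.001]
wrist_force: [0.1, 0.6, -1.3]
width: 0.0128
```

```bash
python3 - <<'E'
from plan import *
plan(.4374,.2913,.15,1.457)
E
```

```text
t 13.375 pos [ 0.5041 -0.1556  0.1476] yang 1.459 tool shift mm (current axes) [116.2 436.7  -2.2] rotvec [ 0.    -0.001  0.002] w 12.8 F [ 0.1  0.6 -1.3] j7 1.86
   shift in GOAL axes [117.  436.5  -2.4]
```

Call:
step_arm:
  moves:
    - [[8,30,0],[0,0,0],5]
    - [[12,45,0],[0,0,0],5]
    - [[12,45,0],[0,0,0],5]
    - [[12,45,0],[0,0,0],5]
    - [[12,45,0],[0,0,0],5]
    - [[12,45,0],[0,0,0],5]
    - [[12,45,0],[0,0,0],5]
    - [[12,45,0],[0,0,0],5]

```text
time_s: 14.38
position: [0.4518, 0.1986, 0.1479]
tcp_rot: [0.055, 0.998, -0.0, -0.0]
wrist_force: [0.6, 0.2, 0.1]
width: 0.0127
```

Call:
step_arm:
  moves:
    - [[12,45,0],[0,0,0],5]
    - [[8,30,0],[0,0,0],5]
    - [[5,16,0],[0,0,0],5]
    - [[0,0,30],[0,0,0],5]
    - [[0,0,30],[0,0,0],5]
    - [[0,0,0],[0,0,0],5]
    - [[0,0,0],[0,0,0],5]

```text
time_s: 15.25
position: [0.4387, 0.2902, 0.0891]
tcp_rot: [0.057, 0.998, 0.0, 0.0]
wrist_force: [0.6, -0.4, -0.6]
width: 0.0126
```

```bash
python3 - <<'E'
from plan import *
plan(.4374,.2913,.015,1.457)
im=bot.grab_frame("side"); d=cv2.resize(im[120:200,210:300],None,fx=7,fy=7,interpolation=cv2.INTER_CUBIC)
save(d,"pics/h5.png")
E
```

```text
t 15.25 pos [0.4387 0.2902 0.0891] yang 1.457 tool shift mm (current axes) [ 1.5  0.8 74.1] rotvec [ 0.001  0.001 -0.   ] w 12.6 F [ 0.6 -0.4 -0.6] j7 0.91
   shift in GOAL axes [ 1.4  0.9 74.1]
```

View pics/h5.png

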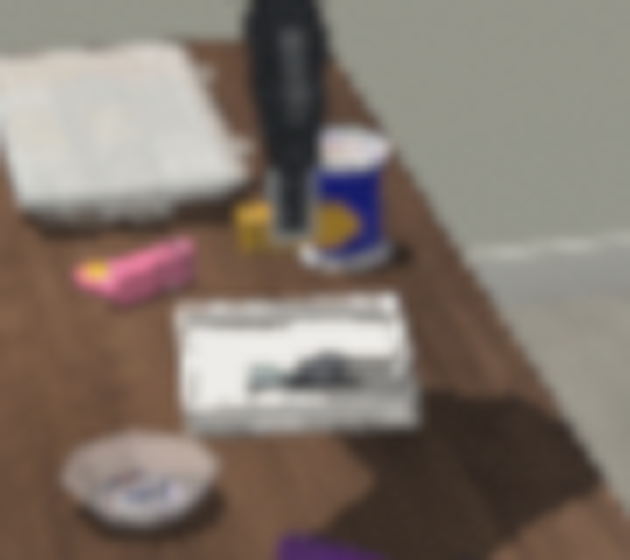

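Call:
step_arm:
  moves:
    - [[1,1,25],[0,0,0],5]
    - [[0,0,25],[0,0,0],5]
    - [[0,0,14],[0,0,0],5]
    - [[0,0,8],[0,0,0],5]
    - [[0,0,0],[0,0,0],5]
    - [[0,0,1],[0,0,0],5]
    - [[0,0,0],[0,0,0],5]

```text
time_s: 16.18
position: [0.4375, 0.292, 0.0159]
tcp_rot: [0.057, 0.998, 0.0, 0.0]
wrist_force: [-0.2, -0.4, -0.0]
width: 0.0129
```

```bash
python3 - <<'E'
from plan import *
plan(.4374,.2913,.0128,1.457)
im=bot.grab_frame("side"); d=cv2.resize(im[120:200,210:300],None,fx=7,fy=7,interpolation=cv2.INTER_CUBIC)
save(d,"pics/h6.png")
E
```

```text
t 16.175 pos [0.4375 0.292  0.0159] yang 1.457 tool shift mm (current axes) [-0.  -0.7  3.1] rotvec [0.001 0.001 0.   ] w 12.9 F [-0.2 -0.4 -0. ] j7 0.95
   shift in GOAL axes [-0.  -0.7  3.1]
```

View pics/h6.png

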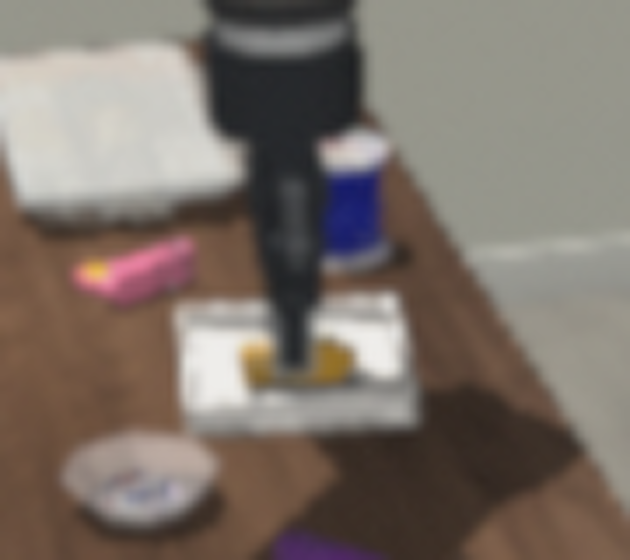

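Call:
step_arm:
  moves:
    - [[0,0,1.5],[0,0,0],5]
    - [[0,0,1],[0,0,0],5]
    - [[0,0,1],[0,0,0],5]
    - [[0,0,0],[0,0,0],5]

```text
time_s: 16.73
position: [0.437, 0.2917, 0.0123]
tcp_rot: [0.057, 0.998, 0.0, -0.0]
wrist_force: [-0.9, -0.7, 4.6]
width: 0.0126
```

Call:
step_arm:
  moves:
    - [[0,0,0],[0,0,0],18]
    - [[0,0,0],[0,0,0],26]
    - [[0,0,0],[0,0,0],26]
    - [[0,0,-20],[0,0,0],26]
    - [[0,0,-30],[0,0,0],26]
    - [[0,0,-45],[0,0,0],26]
    - [[0,0,-45],[0,0,0],60]
    - [[0,0,0],[0,0,0],60]

```text
time_s: 17.73
position: [0.4395, 0.2933, 0.1555]
tcp_rot: [0.057, 0.998, 0.003, 0.003]
wrist_force: [0.4, -0.0, -0.4]
width: 0.0598
```

```bash
python3 - <<'E'
from plan import *
plan(.4455,-.018,.15,-.115)
im=bot.grab_frame("side"); d=cv2.resize(im[120:200,210:300],None,fx=7,fy=7,interpolation=cv2.INTER_CUBIC)
save(d,"pics/h7.png")
E
```

```text
t 17.725 pos [0.4395 0.2933 0.1555] yang 1.457 tool shift mm (current axes) [ -41.3 -308.7    3.8] rotvec [ 9.000e-03 -1.000e-03  1.572e+00] w 59.8 F [ 0.4 -0.  -0.4] j7 0.88
   shift in GOAL axes [-308.6   41.7    5.5]
```

View pics/h7.png

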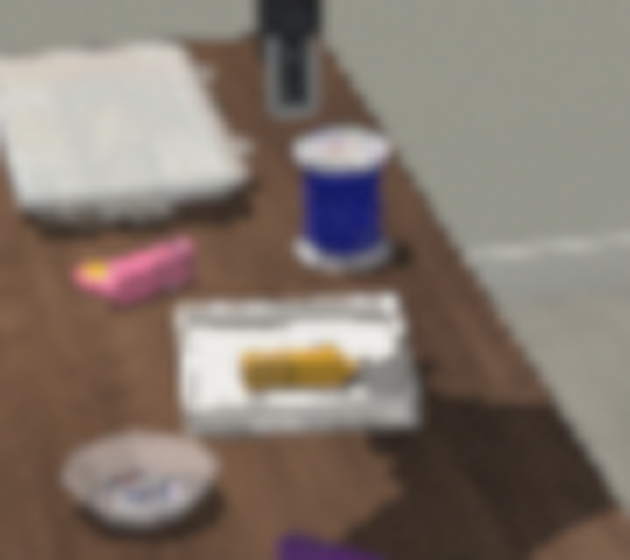

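Call:
step_arm:
  moves:
    - [[-5,-34,0],[0,0,0],60]
    - [[-6,-45,0],[0,0,0],60]
    - [[-6,-45,0],[0,0,0],60]
    - [[-6,-45,0],[0,0,0],60]
    - [[-6,-45,0],[0,0,0],60]
    - [[-6,-45,0],[0,0,0],60]
    - [[-5,-34,0],[0,0,0],60]
    - [[-1,-16,0],[0,0,0],60]

```text
time_s: 18.77
position: [0.4413, -0.0223, 0.1504]
tcp_rot: [0.059, 0.998, -0.001, -0.001]
wrist_force: [-0.0, 0.5, 0.3]
width: 0.0601
```

Call:
step_arm:
  moves:
    - [[0,0,0],[0,0,0.175],60]
    - [[0,0,0],[0,0,0.175],60]
    - [[0,0,0],[0,0,0.175],60]
    - [[0,0,0],[0,0,0.175],60]
    - [[0,0,0],[0,0,0.175],60]
    - [[0,0,0],[0,0,0.175],60]
    - [[0,0,0],[0,0,0.175],60]
    - [[0,0,0],[0,0,0.175],60]

```text
time_s: 19.77
position: [0.4414, -0.0201, 0.1503]
tcp_rot: [0.689, 0.725, -0.001, -0.001]
wrist_force: [0.3, 0.0, 0.5]
width: 0.0601
```

Call:
step_arm:
  moves:
    - [[0,0,0],[0,0,0.172],60]
    - [[0,0,0],[0,0,0],60]
    - [[0,0,0],[0,0,0],60]

```text
time_s: 20.15
position: [0.4422, -0.02, 0.1511]
tcp_rot: [0.746, 0.666, -0.001, -0.0]
wrist_force: [0.6, -0.5, -0.3]
width: 0.06
```

```bash
python3 - <<'E'
from plan import *
plan(.4455,-.018,.052,-.115)
im=bot.grab_frame("side"); d=cv2.resize(im[130:240,230:350],None,fx=5,fy=5,interpolation=cv2.INTER_CUBIC)
o=bot.get_obs(); 
save(d,"pics/i1.png")
im=bot.grab_frame("top"); save(cv2.resize(im[130:230,130:430],None,fx=2.6,fy=2.6,interpolation=cv2.INTER_CUBIC),"pics/i2.png")
E
```

```text
t 20.15 pos [ 0.4422 -0.02    0.1511] yang -0.112 tool shift mm (current axes) [ 2.4  3.2 99.1] rotvec [-0.001  0.001  0.003] w 60.0 F [ 0.6 -0.5 -0.3] j7 -0.05
   shift in GOAL axes [ 2.4  3.1 99.1]
```

View pics/i1.png

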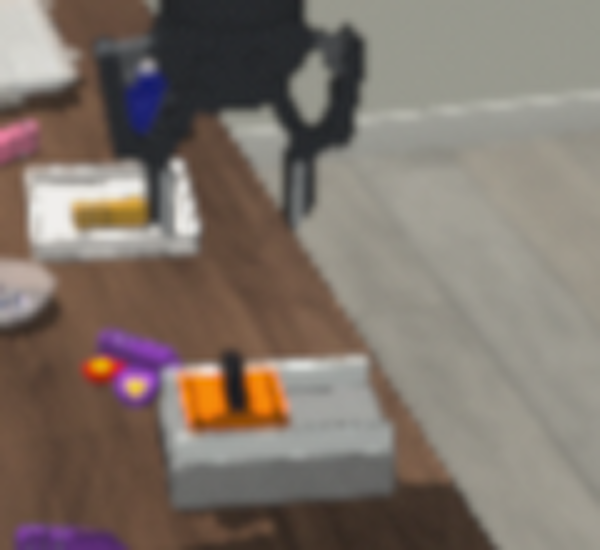

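View pics/i2.png

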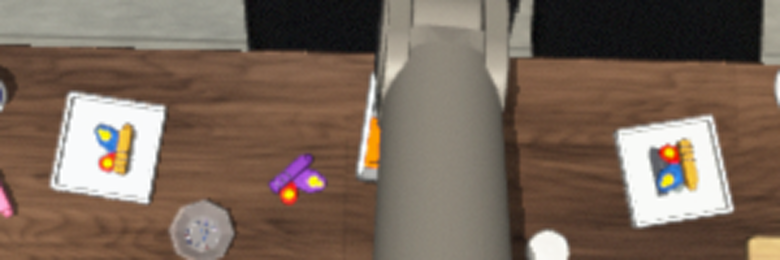

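Call:
step_arm:
  moves:
    - [[2,3,15],[0,0,0],60]
    - [[0,0,25],[0,0,0],60]
    - [[0,0,25],[0,0,0],60]
    - [[0,0,20],[0,0,0],60]
    - [[0,0,11],[0,0,0],60]
    - [[0,0,0],[0,0,0],45]
    - [[0,0,0],[0,0,0],30]

```text
time_s: 21.12
position: [0.4465, -0.0184, 0.0562]
tcp_rot: [0.747, 0.665, 0.0, 0.0]
wrist_force: [0.2, 1.1, 0.2]
width: 0.0304
```

```bash
python3 - <<'E'
from plan import *
plan(.4455,-.018,.053,-.115)
im=bot.grab_frame("side"); d=cv2.resize(im[150:240,240:330],None,fx=7,fy=7,interpolation=cv2.INTER_CUBIC)
save(d,"pics/i3.png")
E
```

```text
t 21.125 pos [ 0.4465 -0.0184  0.0562] yang -0.115 tool shift mm (current axes) [ 0.3 -1.1  3.2] rotvec [ 0.001 -0.     0.   ] w 30.4 F [0.2 1.1 0.2] j7 0.12
   shift in GOAL axes [ 0.3 -1.1  3.2]
```

View pics/i3.png

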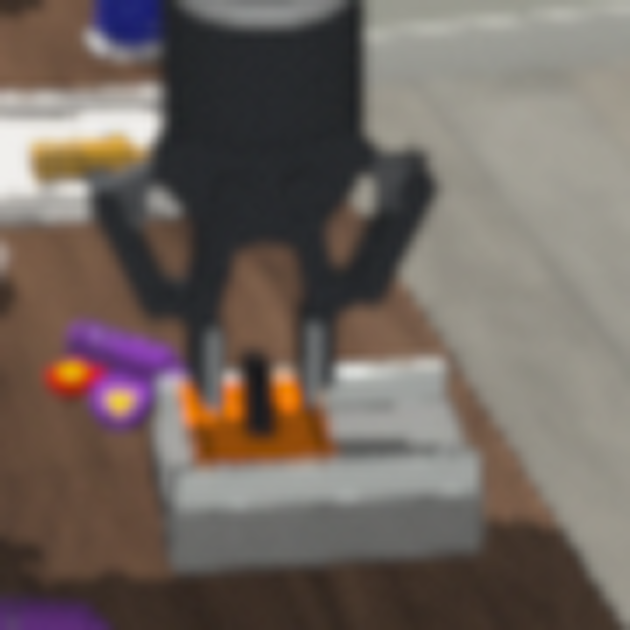

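Call:
step_arm:
  moves:
    - [[0,-1,2],[0,0,0],15]
    - [[0,0,0],[0,0,0],5]
    - [[0,0,0],[0,0,0],5]
    - [[0,0,0],[0,0,0],5]
  squeeze: 25

```text
time_s: 21.68
position: [0.4453, -0.018, 0.0542]
tcp_rot: [0.747, 0.665, 0.0, -0.0]
wrist_force: [-0.6, 1.0, 6.8]
width: 0.0115
```

Call:
step_arm:
  moves:
    - [[0,0,-1],[0,0,0],5]
    - [[0,8,0],[0,0,0],5]
    - [[0,12,0],[0,0,0],5]
    - [[0,12,0],[0,0,0],5]
    - [[0,12,0],[0,0,0],5]
    - [[0,9,0],[0,0,0],5]
    - [[0,4,0],[0,0,0],5]
    - [[0,0,0],[0,0,0],5]

```text
time_s: 22.68
position: [0.4967, -0.0247, 0.0542]
tcp_rot: [0.747, 0.665, -0.004, -0.005]
wrist_force: [-11.2, 1.3, 7.8]
width: 0.0114
```

```bash
python3 - <<'E'
from plan import *
plan(.4455+.056*np.cos(.115),-.018-.056*np.sin(.115),.053,-.115)
im=bot.grab_frame("side"); d=cv2.resize(im[150:240,240:330],None,fx=7,fy=7,interpolation=cv2.INTER_CUBIC)
save(d,"pics/i4.png")
E
```

```text
t 22.675 pos [ 0.4967 -0.0247  0.0542] yang -0.115 tool shift mm (current axes) [0.8 4.3 1.1] rotvec [-0.012 -0.001 -0.   ] w 11.4 F [-11.2   1.3   7.8] j7 0.17
   shift in GOAL axes [0.8 4.3 1.2]
```

View pics/i4.png

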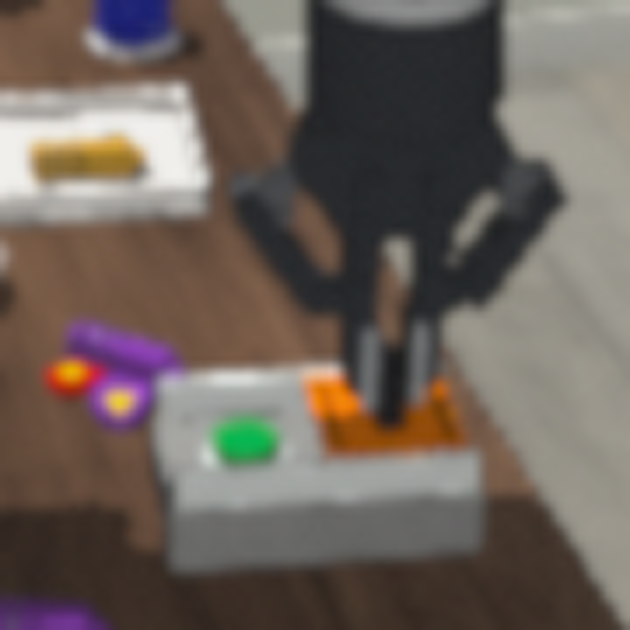

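Call:
step_arm:
  moves:
    - [[0,3,0],[0,0,0],5]
    - [[0,0,0],[0,0,0],5]
    - [[0,0,0],[0,0,0],5]

```text
time_s: 23.1
position: [0.4969, -0.0247, 0.0541]
tcp_rot: [0.747, 0.665, -0.005, -0.007]
wrist_force: [-17.6, 1.9, 14.6]
width: 0.0112
```

Call:
step_arm:
  moves:
    - [[0,-4,0],[0,0,0],5]
    - [[0,-3,0],[0,0,0],5]
    - [[0,0,0],[0,0,0],20]
    - [[0,0,0],[0,0,0],32]
    - [[0,0,-20],[0,0,0],32]
    - [[0,0,-30],[0,0,0],32]
    - [[0,0,-20],[0,0,0],32]
    - [[0,0,0],[0,0,0],32]

```text
time_s: 24.1
position: [0.5001, -0.0243, 0.1267]
tcp_rot: [0.746, 0.666, 0.002, 0.002]
wrist_force: [0.2, -0.1, -0.8]
width: 0.0317
```

```bash
python3 - <<'E'
from plan import *
plan(.4455,-.018,.09,-.115)
im=bot.grab_frame("side"); np.save("s2.npy",im); d=cv2.resize(im[192:237,255:315],None,fx=12,fy=12,interpolation=cv2.INTER_CUBIC)
save(d,"pics/i5.png")
for b in (0.,.050,.052,.056):
    u=np.array([np.cos(-.115),np.sin(-.115)]);v=np.array([-u[1],u[0]]); c=np.array([.4462,-.018])+b*u
    P=[np.r_[c+i*.028*u+j*.0315*v,.046] for i,j in((1,1),(1,-1),(-1,-1),(-1,1))]
    print(b,((proj("side",P)-[255,192]+.5)*12-.5).round(0).tolist())
E
```

```text
t 24.1 pos [ 0.5001 -0.0243  0.1267] yang -0.114 tool shift mm (current axes) [ -0.  -55.2  36.4] rotvec [ 0.006 -0.001  0.001] w 31.7 F [ 0.2 -0.1 -0.8] j7 0.08
   shift in GOAL axes [ -0.  -55.   36.7]
0.0 [[364.0, 138.0], [409.0, 280.0], [161.0, 298.0], [128.0, 154.0]]
0.05 [[572.0, 123.0], [627.0, 264.0], [382.0, 282.0], [338.0, 139.0]]
0.052 [[580.0, 123.0], [636.0, 264.0], [391.0, 281.0], [347.0, 139.0]]
0.056 [[597.0, 121.0], [654.0, 262.0], [409.0, 280.0], [364.0, 138.0]]
```

View pics/i5.png

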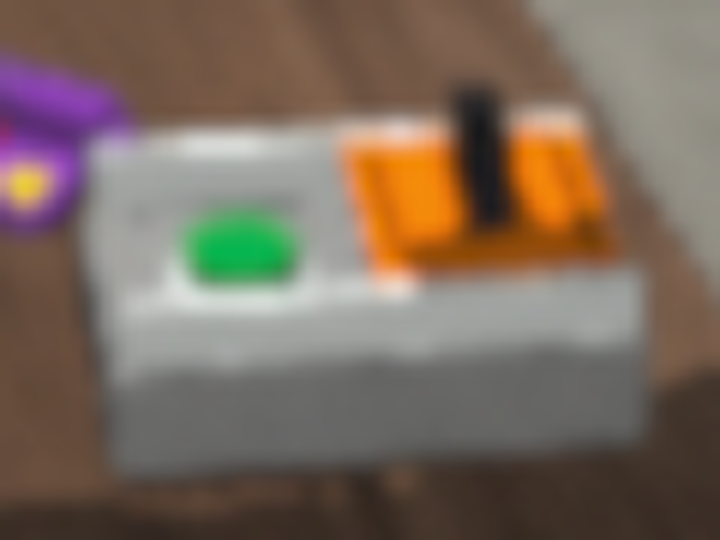

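Call:
step_arm:
  moves:
    - [[0,-20,0],[0,0,0],0]
    - [[0,-15,0],[0,0,0],0]
    - [[0,0,0],[0,0,0],0]
    - [[0,0,20],[0,0,0],0]
    - [[0,0,25],[0,0,0],0]
    - [[0,0,18],[0,0,0],0]
    - [[0,0,0],[0,0,0],0]

```text
time_s: 25.02
position: [0.4623, -0.0205, 0.0607]
tcp_rot: [0.747, 0.665, -0.001, -0.0]
wrist_force: [-0.1, 0.0, 0.0]
width: -0.0004
```

```bash
python3 - <<'E'
from plan import *
plan(.4455,-.018,.06,-.115)
im=bot.grab_frame("side"); np.save("s2.npy",im); d=cv2.resize(im[180:237,255:315],None,fx=10,fy=10,interpolation=cv2.INTER_CUBIC)
save(d,"pics/i6.png")
E
```

```text
t 25.025 pos [ 0.4623 -0.0205  0.0607] yang -0.115 tool shift mm (current axes) [  0.5 -17.    0.7] rotvec [-0.002  0.001 -0.   ] w -0.4 F [-0.1  0.   0. ] j7 0.13
   shift in GOAL axes [  0.5 -17.    0.7]
```

View pics/i6.png

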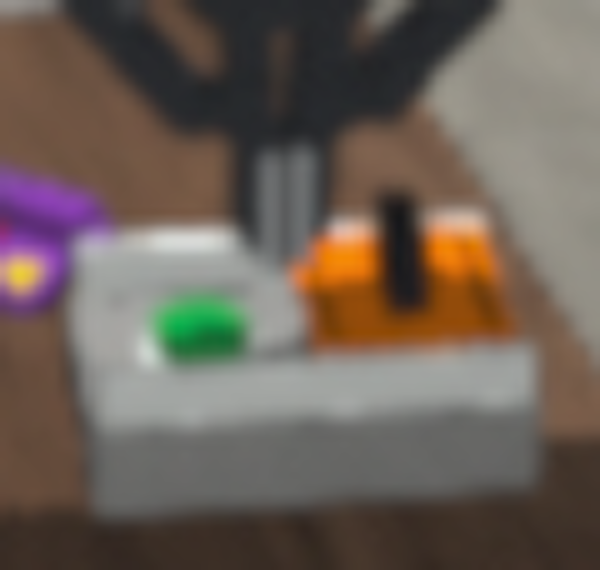

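Call:
step_arm:
  moves:
    - [[0,6,0],[0,0,0],0]
    - [[0,6,0],[0,0,0],0]
    - [[0,4,0],[0,0,0],0]
    - [[0,2,0],[0,0,0],0]
    - [[0,2,0],[0,0,0],0]
    - [[0,0,0],[0,0,0],0]

```text
time_s: 25.82
position: [0.4794, -0.0221, 0.062]
tcp_rot: [0.747, 0.665, -0.002, -0.004]
wrist_force: [-9.5, 1.3, 13.1]
width: 0.0
```

```bash
python3 - <<'E'
from h import *
# i5 crop: green ellipse incl. side; measure from s2? use fresh frame
im=bot.grab_frame("side"); hsv=cv2.cvtColor(im,cv2.COLOR_RGB2HSV); save(cv2.resize(im[180:237,255:315],None,fx=10,fy=10,interpolation=cv2.INTER_CUBIC),"pics/i7.png")
m=cv2.inRange(hsv,(55,120,60),(85,255,255)); ys,xs=np.nonzero(m); print(len(xs),xs.min(),xs.max(),ys.min(),ys.max(),xs.mean(),ys.mean())
print(atz("side",(xs.mean(),ys.mean()),.037))
# expected ellipse of button model at shut plate centre
for c in((.4462,-.018),(.4455,-.018)):
    a=np.linspace(0,6.28,60); P=np.r_[[np.r_[c[0]+.014*np.cos(t),c[1]+.014*np.sin(t),z] for t in a for z in(.030,.039)]]; q=proj("side",P); print(c,q.min(0),q.max(0),proj("side",[c[0],c[1],.039]))
E
```

```text
40 271 278 210 215 274.525 212.525
[ 0.440221   -0.01785839  0.037     ]
(0.4462, -0.018) [271.57282787 208.99832162] [281.68751581 217.14633768] [[276.63104798 211.65625303]]
(0.4455, -0.018) [271.32762145 209.03062943] [281.44343185 217.18025292] [[276.38633191 211.68924859]]
```

View pics/i7.png

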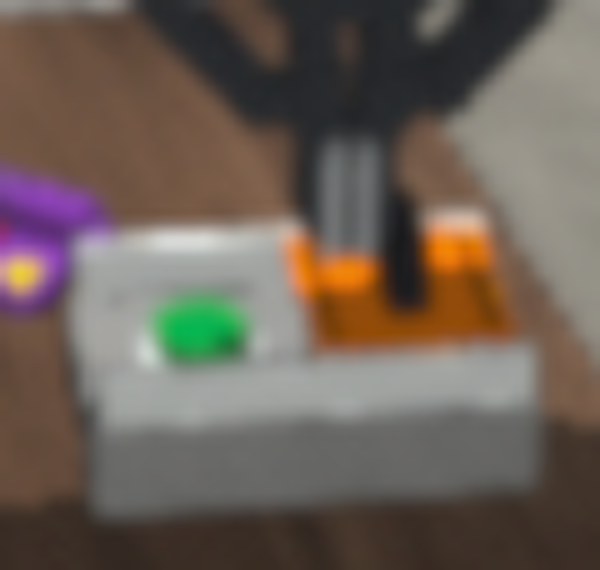

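Call:
step_arm:
  moves:
    - [[0,-10,0],[0,0,0],0]
    - [[0,-15,0],[0,0,0],0]
    - [[0,-13,0],[0,0,0],0]
    - [[0,0,0],[0,0,0],0]
    - [[0,0,0],[0,0,0],0]

```text
time_s: 26.5
position: [0.4455, -0.0181, 0.062]
tcp_rot: [0.746, 0.665, 0.001, 0.0]
wrist_force: [0.2, -1.0, -0.8]
width: 0.0001
```

```bash
python3 - <<'E'
from plan import *
plan(.441,-.0178,.04,-.115)
E
```

```text
t 26.5 pos [ 0.4455 -0.0181  0.062 ] yang -0.115 tool shift mm (current axes) [-0.2 -4.5 22. ] rotvec [ 0.001 -0.     0.   ] w 0.1 F [ 0.2 -1.  -0.8] j7 0.11
   shift in GOAL axes [-0.2 -4.5 22. ]
```

Call:
step_arm:
  moves:
    - [[0,-4,0],[0,0,0],0]
    - [[0,0,10],[0,0,0],0]
    - [[0,0,10],[0,0,0],0]
    - [[0,0,3],[0,0,0],0]
    - [[0,0,2],[0,0,0],0]
    - [[0,0,2],[0,0,0],0]
    - [[0,0,2],[0,0,0],0]
    - [[0,0,0],[0,0,0],0]

```text
time_s: 27.5
position: [0.4403, -0.0178, 0.033]
tcp_rot: [0.747, 0.665, -0.0, -0.001]
wrist_force: [-4.4, -0.8, 7.3]
width: 0.0004
```

Call:
step_arm:
  moves:
    - [[0,0,1.5],[0,0,0],0]
    - [[0,0,0.5],[0,0,0],0]
    - [[0,0,0],[0,0,0],0]

```text
time_s: 27.88
position: [0.4404, -0.0179, 0.0324]
tcp_rot: [0.747, 0.665, -0.0, -0.002]
wrist_force: [-9.7, 0.5, 25.8]
width: 0.0002
```

```bash
python3 - <<'E'
from plan import *
plan(.441,-.0178,.10,-.115)
im=bot.grab_frame("side"); save(cv2.resize(im[180:237,255:315],None,fx=10,fy=10,interpolation=cv2.INTER_CUBIC),"pics/i8.png")
E
```

```text
t 27.875 pos [ 0.4404 -0.0179  0.0324] yang -0.116 tool shift mm (current axes) [  0.3   0.4 -67.6] rotvec [-0.002 -0.002 -0.001] w 0.2 F [-9.7  0.5 25.8] j7 0.16
   shift in GOAL axes [  0.1   0.6 -67.6]
```

View pics/i8.png

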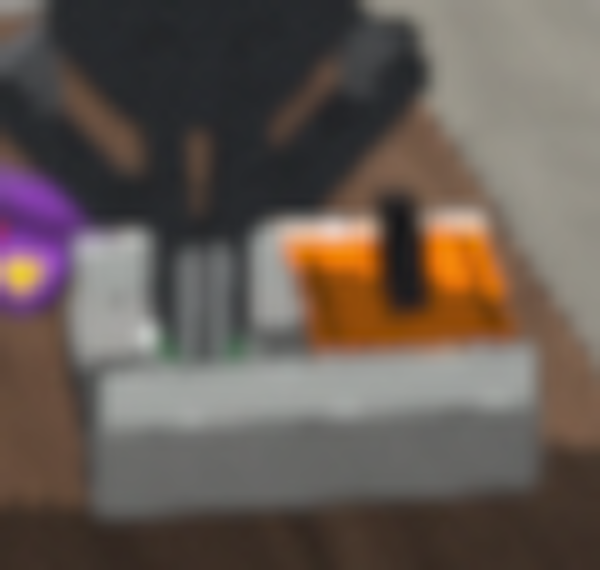

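Call:
step_arm:
  moves:
    - [[0,0,-10],[0,0,0],0]
    - [[0,0,-30],[0,0,0],0]
    - [[0,0,-40],[0,0,0],20]
    - [[0,0,-20],[0,0,0],45]
    - [[0,28,0],[0,0,0],45]
    - [[0,28,0],[0,0,0],45]
    - [[0,0,0],[0,0,0],45]
    - [[0,0,0],[0,0,0],45]

```text
time_s: 28.92
position: [0.496, -0.0243, 0.1305]
tcp_rot: [0.747, 0.665, -0.0, -0.0]
wrist_force: [0.3, -0.2, 0.1]
width: 0.0451
```

```bash
python3 - <<'E'
from plan import *
plan(.4968,-.0243,.056,-.115)
im=bot.grab_frame("side"); save(cv2.resize(im[160:237,245:325],None,fx=8,fy=8,interpolation=cv2.INTER_CUBIC),"pics/i9.png")
E
```

```text
t 28.925 pos [ 0.496  -0.0243  0.1305] yang -0.115 tool shift mm (current axes) [ 0.1  0.8 74.5] rotvec [-0.001  0.    -0.   ] w 45.1 F [ 0.3 -0.2  0.1] j7 0.08
   shift in GOAL axes [ 0.1  0.8 74.5]
```

View pics/i9.png

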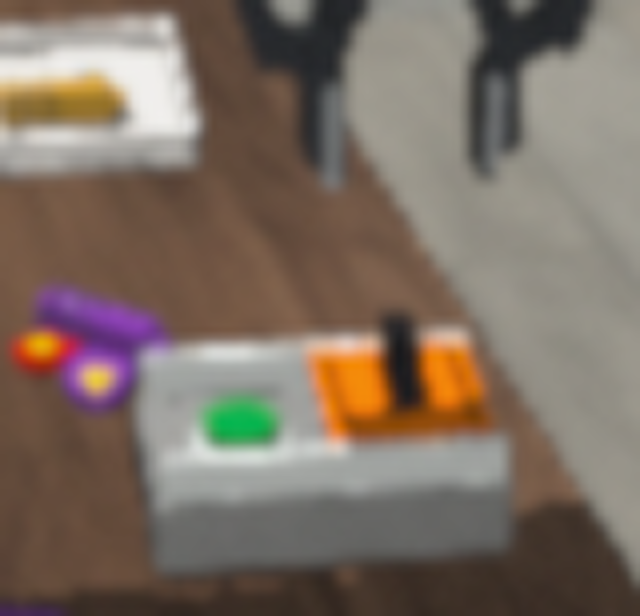

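Button is up again. Descend around the fin, close, then slide shut in one go (about 56 mm to the fin's shut spot).

Call:
step_arm:
  moves:
    - [[0,1,20],[0,0,0],45]
    - [[0,0,25],[0,0,0],45]
    - [[0,0,20],[0,0,0],45]
    - [[0,0,9],[0,0,0],45]
    - [[0,0,0],[0,0,0],20]
    - [[0,0,0],[0,0,0],5]
    - [[0,0,0],[0,0,0],5]
    - [[0,0,0],[0,0,0],5]

```text
time_s: 29.98
position: [0.4967, -0.0242, 0.0575]
tcp_rot: [0.747, 0.665, -0.0, -0.001]
wrist_force: [-4.6, 0.8, 5.9]
width: 0.0111
```

Call:
step_arm:
  moves:
    - [[0,-8,0],[0,0,0],5]
    - [[0,-12,0],[0,0,0],5]
    - [[0,-12,0],[0,0,0],5]
    - [[0,-12,0],[0,0,0],5]
    - [[0,-8,0],[0,0,0],5]
    - [[0,-3,0],[0,0,0],5]
    - [[0,0,0],[0,0,0],5]

```text
time_s: 30.85
position: [0.4427, -0.0173, 0.0574]
tcp_rot: [0.746, 0.665, 0.001, -0.0]
wrist_force: [-0.3, 1.5, 9.6]
width: 0.0113
```

Call:
step_arm:
  moves:
    - [[0,-2,0],[0,0,0],5]
    - [[0,-2,0],[0,0,0],5]
    - [[0,0,0],[0,0,0],5]

```text
time_s: 31.22
position: [0.441, -0.0171, 0.0575]
tcp_rot: [0.746, 0.665, 0.002, 0.002]
wrist_force: [5.0, 2.5, 1.1]
width: 0.0111
```

Call:
step_arm:
  moves:
    - [[0,-2,0],[0,0,0],5]
    - [[0,0,0],[0,0,0],5]

```text
time_s: 31.48
position: [0.4409, -0.017, 0.0575]
tcp_rot: [0.746, 0.665, 0.003, 0.003]
wrist_force: [10.3, 1.4, -5.2]
width: 0.0109
```

Call:
step_arm:
  moves:
    - [[0,2,0],[0,0,0],5]
    - [[0,0,0],[0,0,0],20]
    - [[0,0,0],[0,0,0],35]
    - [[0,0,-20],[0,0,0],35]
    - [[0,0,-40],[0,0,0],35]
    - [[0,0,-40],[0,0,0],35]
    - [[0,0,-40],[0,0,0],35]
    - [[0,0,0],[0,0,0],35]

```text
time_s: 32.48
position: [0.4401, -0.0176, 0.1988]
tcp_rot: [0.746, 0.666, 0.002, 0.001]
wrist_force: [0.8, 0.7, -0.2]
width: 0.0348
```

```bash
python3 - <<'E'
from plan import *
plan(.441,-.0178,.2,-.115)
im=bot.grab_frame("side"); save(cv2.resize(im[192:237,255:315],None,fx=12,fy=12,interpolation=cv2.INTER_CUBIC),"pics/j1.png")
save(im,"pics/j2.png")
u=np.array([np.cos(-.115),np.sin(-.115)]);v=np.array([-u[1],u[0]])
for b in (-.005,0):
    c=np.array([.4462,-.018])+b*u
    P=[np.r_[c+i*.028*u+j*.0315*v,.046] for i,j in((1,1),(1,-1),(-1,-1),(-1,1))]
    print(b,((proj("side",P)-[255,192]+.5)*12-.5).round(0).tolist())
E
```

```text
t 32.475 pos [ 0.4401 -0.0176  0.1988] yang -0.114 tool shift mm (current axes) [-0.1  0.9 -1.2] rotvec [ 0.004 -0.003  0.001] w 34.8 F [ 0.8  0.7 -0.2] j7 -0.12
   shift in GOAL axes [-0.1  0.9 -1.2]
-0.005 [[343.0, 139.0], [387.0, 282.0], [139.0, 299.0], [107.0, 155.0]]
0 [[364.0, 138.0], [409.0, 280.0], [161.0, 298.0], [128.0, 154.0]]
```

View pics/j1.png

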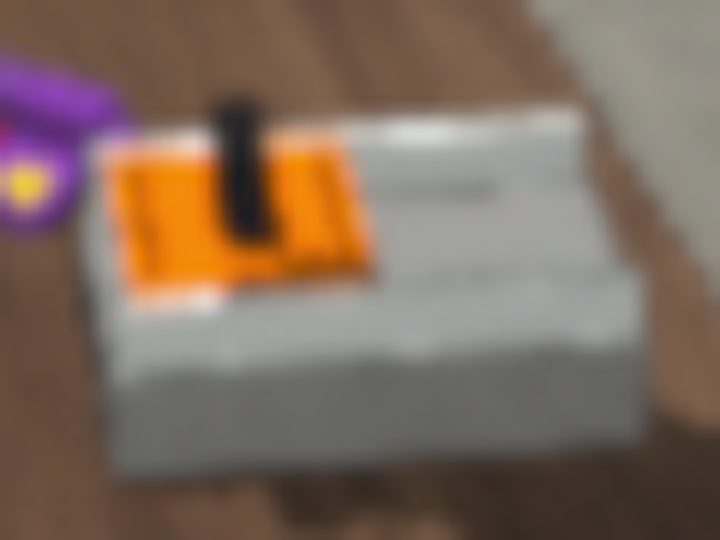

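View pics/j2.png

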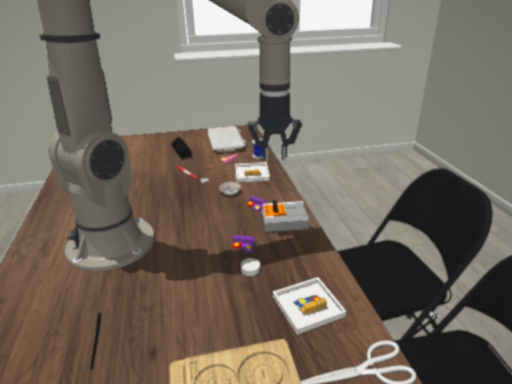

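```bash
python3 -c "
from h import *
print(bot.sign_off())"
```

```text
the job is handed in; nothing more can be done
None
```

I set each butterfly half down in its own tray, opened the dust cover, pressed the button and shut the cover again. I handed the job in at about 32.5 s of the 72 s allowed; it gave no verdict.

- **Halves:** Each was gripped by its bar, lowered until the floor carried it (about 4.6 N at the wrist) and then let go. The last pictures show both lying flat and face up well inside the tray walls. The right half lies the other way round from its printed silhouette, which the task allows.
- **Cover, opening:** It moved about 52 mm and then would not go further, at roughly 10–18 N; pushing it again gave the same result. This was short of the expected 56 mm. The button sat about 5 mm nearer the robot than the middle of the cover as I first measured it, so the cover was probably already about 4–5 mm open at the start.
- **Button:** It went down to its stop, with the fingertips at 32.4 mm and 26 N on the wrist. A picture showed it up again before I shut the cover.
- **Cover, shutting:** It met the stop about 5 mm further in than where it began. I judged this from the camera picture and the force, since no joint reading was available.
- **Bystanders:** The dish, jar and spool look unmoved in the last side picture. I checked this by eye and did not re-measure them. The gripper ended about 0.2 m above the table, touching nothing.

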